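# Zero and set the pressure shoe of a bench peristaltic pump by its star wheel

## Task

Set the pressure shoe on this tube pump: take the adjusting tool from its stand, reach its blade through the slot in the adjuster housing and push the star wheel round click by click towards the control console until the shoe comes up firm against the roller and the wheel takes no more - feel for it, never force it. Then back the wheel off three clicks the other way, and put the tool back upright, fully home, in its place in the stand. Go gently with the pump and leave the other things on the bench as they are.

Things in the scene. Friction and masses are not known exactly. Their poses are not given: they have to be found in the camera images.
- pump: White bench tube pump, head uppermost, cover off, 260 x 190 mm, fixed. Origin: centre of underside, z up, x to the raised control console (at the +x end, 112 mm high), y to the adjuster side. On its deck (70 mm high), in order of y: rotor with white rollers, steel crescent shoe, screw, adjuster housing (aluminium box 64 x 41 mm, 124 mm high). Nothing within 60 mm of the slot is higher.
- slot (a point): Centre of the access slot, on the upper face of the 3 mm thick housing top. The slot is 26 mm long along pump x (x -13 to 13) and 13 mm wide. Below it the star wheel stands upright, visible through it. A blade let in 11 mm below this point reaches well between the teeth and just clears the hub (14 mm below).
- wheel_axle (a point): Middle of the steel star wheel, on its axle, 29 mm straight below the slot centre; axle along pump y. Ten straight teeth: tip radius 23 mm (6 mm below the housing's upper face), 4 mm thick, 10 mm wide along y; hub radius 15 mm. At a click a tooth stands upright under the slot's centre, and the gaps beside it are centred 6 mm to its -x and +x. Axes as the pump, not turning.
- adjuster (a point): Foot of the adjuster housing, on the deck. Turning the wheel's top to pump +x (to the console) tightens. 3 to 5 N on a tooth lifts the wheel out of a click; past half a tooth (36 degrees) it snaps on to the next. A blade swept from the -x gap, 6 mm before the slot centre, to 7 mm past it makes one click and lifts out freely; mirrored, one click back. The slot allows one click a stroke.
- shoe_face (a point): Middle of the shoe's face that meets the roller, 95 mm above the bench. Each click moves the shoe 0.75 mm along pump y. It meets the roller 1.2 to 3.2 teeth from the start, at any fraction of a tooth; then it turns no further: a push that climbs to 7 or 8 N, or of 5 N that stays at the end of a stroke (after a click it is gone), is firm. Over 18 N on the tool is too much.
- shoe: The steel crescent pressure shoe, 30 mm high; origin as shoe_face. If it goes firm less than half a tooth past a click, the wheel springs back to that click when let go. If more, the wheel stays resting against the roller, its teeth up to half a tooth on the -x side of their click places (so a blade may land on a tooth), and the first click back is a short one. Count three clicks either way.
- roller_crown (a point): The point of the roller nearest to the shoe; axes as the pump. The gap (shoe face minus crown, along y) is 0.9 to 2.4 mm at the start, 0 when firm, about 2.25 mm after three clicks back.
- rotor: The locked rotor with three white rollers (18 mm across each), about 78 mm across; origin on its axis at deck height; axes as the pump.
- tool: Adjusting tool, about 100 g, loose, upright in the stand: flat steel blade 3.5 mm thick (tool x), 8 mm wide (tool y), 36 mm long, below a black oblong handle 16 mm thick (x), 26 mm wide (y), 58 mm tall. Origin: middle of the blade's lower end; z up. Grip firmly across the 16 mm, so that it is pushed along the line in which the fingers close: then it does not turn in the grip.
- tool_grip (a point): Place to grip the tool, on its axis, 60 mm above the blade's end and 24 mm above the handle's lower end (34 mm of handle above it).
- stand_slot (a point): The tool's place in the stand: mouth of a hole 9 mm (stand x) by 13 mm (stand y), 42 mm deep, in a fixed grey block 70 x 130 mm, 50 mm high; axes are the stand's. The tool stands here with its x along the stand's x (either way round), handle resting on the block, blade's end 14 mm above the bench. 64 mm to +y a hex driver stands in its own hole.
- hex_driver: Bystander, loose: round-handled hex driver standing in the other hole of the stand, handle 20 mm across, top 100 mm above the bench.
- reagent_bottle: Bystander, loose: amber bottle, 72 mm across, 150 mm high.
- beaker: Bystander, loose: glass beaker, 68 mm across, 85 mm high.
- spare_roller: Bystander, loose: white spare roller standing on end, 18 mm across, 34 mm high.
- dish_stack: Bystander, loose: stack of round clear dishes, 62 mm across, 46 mm high.

How it is judged:
By the outcome, as a careful person would: the job done as asked, in the order asked, and still so for the second after the job is handed in, with the robot touching nothing.
It also fails if it takes over 72 s, if anything falls off the work surface, if the arm or the gripper's body presses on something with over 40 N, if the wrist force passes 120 N, or if a joint passes its speed limit or range.

## Robot

A 6-joint arm with a two-finger parallel gripper is mounted at the origin on the work surface. World frame = base frame: x ahead of the robot, y to its left, z up, the work surface at z = 0. Lengths are in m, angles in rad, forces in N, time in s.
With the tool pointing down it reaches from about 0.3 to 0.775 m from the base axis. Payload 14.6 kg.
Tool frame: the origin (TCP) lies midway between the tips of the shut fingers; the grasp point (between the pads) lies 19 mm behind it; z points along the fingers, y is the direction in which the jaws open and shut (so a half turn about z gives the same grasp; the last joint's range is limited). The gripper opens to 85 mm and grips with 20 to 120 N. Pads are 22 mm wide; open, the fingers measure 114 mm over their backs; the gripper's body (76 mm by 85 mm) begins 54 mm behind the grasp point. The pads swing forward as they close: fully open they stand 13 mm farther back than shut.
Start: joints at [1.188, 0.3, 1.521, -0, 1.321, -0.067], TCP at [0.171, 0.523, 0.231] pointing down, gripper open.
Joint ranges: [-3.03, 3.03], [-0.79, 2.21], [0.23, 2.52], [-1.04, 4.18], [0, 3.07], [-2.55, 2.55]. Speed limits (rad/s): [2.22, 2.22, 2.57, 3.14, 3.14, 3.14].

## Interface

Orientations are given as a unit quaternion [x, y, z, w].
In Python, from plant import manip gives the robot as it stands.
- The arm moves only by the tool carry_out, never from a script. Its argument "plan" is a list of rows, each an object of numbers: "claw": the opening, from 0 (shut) to 1 (fully open); "x", "y", "z": the shift along the tool's x, y, z in units of 30 mm (1.0 is 30 mm); "twist": the turn about the tool's z in units of 5 degrees (1.0 is 5 degrees). A call has exactly 5 rows; each row shifts and turns the commanded pose from where the row before left it, along the tool's axes as they then stand; what a row does not reach is not made up. A row lasts 1/12 s, in which the tool goes at most 41.7 mm and 7.16 degrees, less where a joint would pass 70% of its speed; a pose out of reach is approached as far as the arm can. A call is refused whole if a number of a shift passes 1 or a number of a turn 1, either way. A call with a gripper value outside its range is refused whole. The fingers move at their own pace and stop on an object; "newtons" is the grip in N (left out, the last holds). Time passes only in rows, so rows that do not move let the fingers close, or fill a call up. It gives the time, the measured TCP pose, the force and the opening at its end, in the units of the state.
- manip.get_obs(): the state, without advancing time (a new reading comes with each control period).
- manip.snapshot(name): name is "scene" or "top" or "wrist"; returns a dict with "color" (384x512x3 uint8, blue, green, red), "fx", "fy", "cx", "cy" (pixels), "T" (4x4, takes a point from camera to world coordinates); the wrist camera has in their place "tool_from_camera" (4x4, takes a point from camera to tool coordinates, whose origin is the TCP and whose axes are the flange's). Camera axes: x right, y up, looking along -z (the intrinsics and any distortion apply to the point x, -y, -z); pixel columns grow to the right and rows downward; lengths in m; the calibration is good to about 2 mm. A picture is of the moment at which its call begins: read the wrist's pose just before it. There is no depth.
- manip.sign_off(): hands the job in, once; it reports no verdict.
The state is a dict: "clock": time; "joint_positions": joint angles; "qd": joint speeds; "joint_torque": joint torques, N m; "eef_pos": TCP position; "tool_rot": TCP orientation; "contact_force": force on the tool from outside, world axes, zero at the start; "wrist_torque": the same for the moment, N m; "finger_gap": finger opening in m.
Only numpy, scipy, OpenCV 4.12 (cv2) and the standard library are available. Lean on these libraries where they do the work, as an engineer would, in place of code of your own. Each camera call takes 0.05 s, during which the arm holds its last target.

## Working session

There is one attempt and no reset: what is moved stays moved. The work goes in short steps, Python scripts to look and compute and a tool call to move; the robot and the scene stay as the last step left them, time stands still between calls to the robot, and variables do not carry over. Pictures are saved under pics/ and viewed, and the job is handed in when it is done.

Besides the shell and the picture viewer there is one more tool, called after "Call:" by a JSON object that holds its "fn" and its "kwargs". carry_out: Moves the arm, as the interface text tells. Its arguments: {"type":"object","properties":{"plan":{"type":"array"},"newtons":{"type":"number"}},"required":["plan"]}

```bash
ls; mkdir -p pics
cat > h.py <<'E'
import numpy as np, cv2
from plant import manip
from scipy.spatial.transform import Rotation as R
def snap(n,f):
    o=manip.get_obs(); s=manip.snapshot(n); cv2.imwrite(f'pics/{f}.png',s['color'])
    if 'T' in s: T=np.array(s['T'])
    else:
        W=np.eye(4);W[:3,:3]=R.from_quat(o['tool_rot']).as_matrix();W[:3,3]=o['eef_pos'];T=W@np.array(s['tool_from_camera'])
    d={k:s[k] for k in('fx','fy','cx','cy')}; d['T']=T; d['dist']=np.array(s.get('dist',s.get('distortion',np.zeros(5))),float)
    np.save(f'pics/{f}.npy',d,allow_pickle=True); return s,d
def ld(f): return np.load(f'pics/{f}.npy',allow_pickle=True).item()
def ray(d,u,v):
    K=np.array([[d['fx'],0,d['cx']],[0,d['fy'],d['cy']],[0,0,1.]])
    p=cv2.undistortPoints(np.array([[[u,v]]],float),K,d['dist'])[0,0]
    w=d['T'][:3,:3]@np.array([p[0],-p[1],-1]); return d['T'][:3,3],w/np.linalg.norm(w)
def onz(d,u,v,z):
    o,w=ray(d,u,v); return o+w*(z-o[2])/w[2]
def tri(*a):
    A=np.zeros((3,3));b=np.zeros(3);rs=[ray(*x) for x in a]
    for o,w in rs: P=np.eye(3)-np.outer(w,w);A+=P;b+=P@o
    x=np.linalg.solve(A,b); return x,[np.linalg.norm((np.eye(3)-np.outer(w,w))@(x-o)) for o,w in rs]
def proj(d,p):
    c=np.linalg.inv(d['T'])@np.append(p,1); K=np.array([[d['fx'],0,d['cx']],[0,d['fy'],d['cy']],[0,0,1.]])
    return cv2.projectPoints(np.array([[c[0],-c[1],-c[2]]]),np.zeros(3),np.zeros(3),K,d['dist'])[0][0,0]
E
python3 - <<'E'
from h import *
for n in('scene','top','wrist'):
    s,d=snap(n,n+'0'); print(n,[k for k in s],{k:(v if k!='color' else 0) for k,v in s.items()})
print(manip.get_obs())
E
```

```text
pics
scene ['color', 'fx', 'fy', 'cx', 'cy', 'T'] {'color': 0, 'fx': 496.56160122393464, 'fy': 496.56160122393464, 'cx': 248.67348204341928, 'cy': 201.94839477992954, 'T': array([[-0.64884257, -0.46779653,  0.60014142,  1.20479256],
       [ 0.76068597, -0.37909734,  0.52691751,  0.57407589],
       [-0.01897817,  0.79840567,  0.60182074,  0.75339125],
       [ 0.        ,  0.        ,  0.        ,  1.        ]])}
top ['color', 'fx', 'fy', 'cx', 'cy', 'T'] {'color': 0, 'fx': 419.56465407031925, 'fy': 419.56465407031925, 'cx': 256.47443340975525, 'cy': 188.73951568983713, 'T': array([[ 0.00797554,  0.98277533, -0.18463217,  0.37256087],
       [-0.99981897,  0.01102691,  0.01550584,  0.02811163],
       [ 0.01727467,  0.18447508,  0.98268537,  0.99071795],
       [ 0.        ,  0.        ,  0.        ,  1.        ]])}
wrist ['color', 'fx', 'fy', 'cx', 'cy', 'tool_from_camera'] {'color': 0, 'fx': 270.9434172463708, 'fy': 270.9434172463708, 'cx': 256.90403610946095, 'cy': 191.45121018990463, 'tool_from_camera': array([[-6.75369967e-04,  9.57805588e-01,  2.87416074e-01,
         7.363492
[... 261 characters left out ...]
]])}
{'clock': 0.15, 'joint_positions': array([ 1.18842725e+00,  3.00347722e-01,  1.52145310e+00,  7.39872675e-06,
        1.32071501e+00, -6.66209964e-02]), 'qd': array([ 0.00057917, -0.00129349, -0.00249304, -0.0006813 ,  0.0007686 ,
        0.00017998]), 'joint_torque': array([ 2.26290824e-03, -5.43668711e+01, -3.61886108e+01,  5.80604637e-05,
        3.18290724e-03,  2.03385486e-05]), 'eef_pos': array([0.17073219, 0.5226321 , 0.23084314]), 'tool_rot': array([ 1.57219934e-01,  9.87563506e-01, -4.49209241e-04, -1.06250351e-04]), 'contact_force': array([-0.05278109,  0.63545267,  0.03724567]), 'wrist_torque': array([-0.00945976, -0.03879417, -0.041072  ]), 'finger_gap': 0.08506364247300795}
```

View pics/scene0.png

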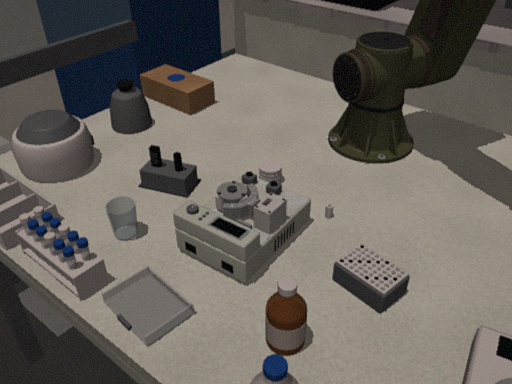

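View pics/top0.png

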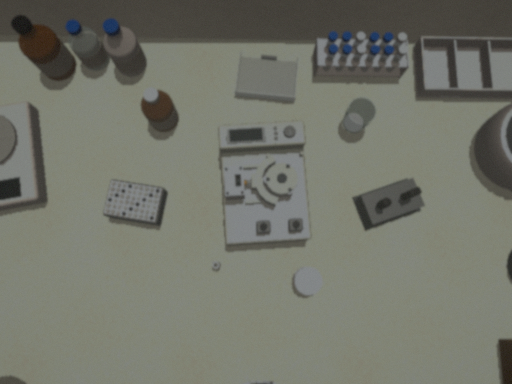

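View pics/wrist0.png

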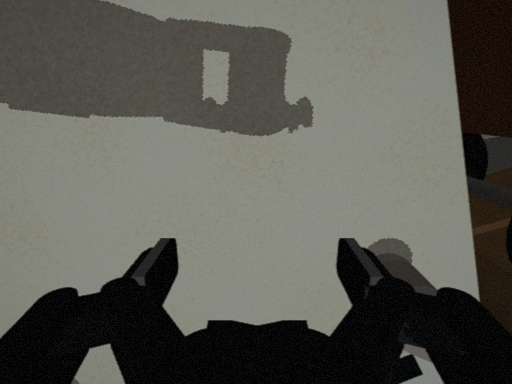

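The scene view shows the pump in the middle with its console nearest the camera. The stand, with two handles, is at (170,172), and the beaker is at (122,218). In the top view the stand is at (388,203) and the housing at about (238,180). I'll zoom in.

Run:
```python
import cv2
a=cv2.imread('pics/scene0.png');b=cv2.imread('pics/top0.png')
def up(i,r,f):
    x0,y0,x1,y1=r;c=i[y0:y1,x0:x1];c=cv2.convertScaleAbs(c,alpha=1.8,beta=10);return cv2.resize(c,None,fx=f,fy=f,interpolation=cv2.INTER_CUBIC)
cv2.imwrite('pics/za.png',up(a,(130,135,230,205),8))
cv2.imwrite('pics/zb.png',up(b,(345,165,435,235),8))
cv2.imwrite('pics/zc.png',up(a,(165,160,325,280),5))
cv2.imwrite('pics/zd.png',up(b,(210,115,320,250),4.4))
```

```text
(no output)
```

View pics/za.png

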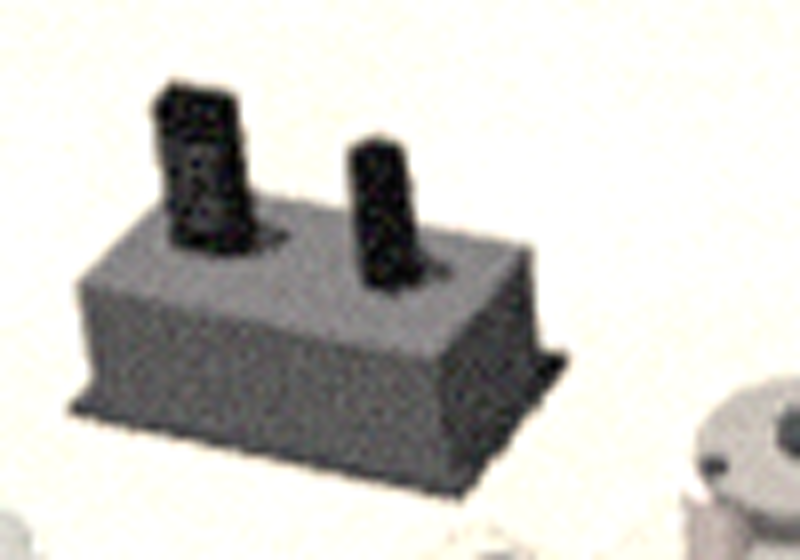

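View pics/zb.png

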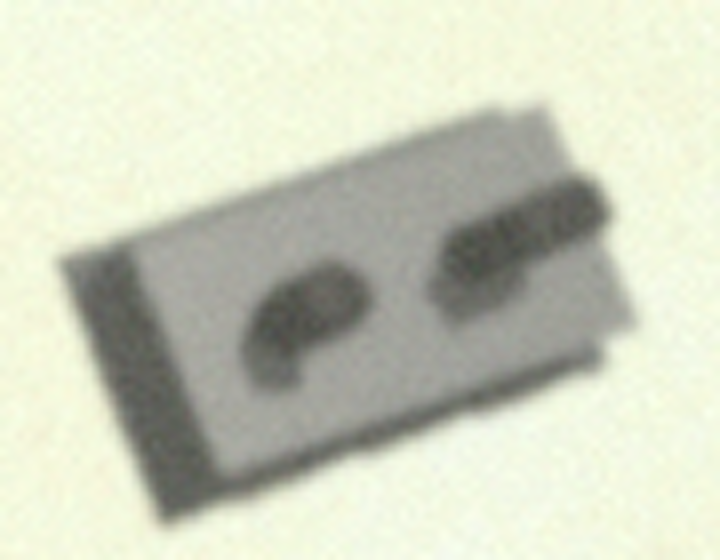

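View pics/zc.png

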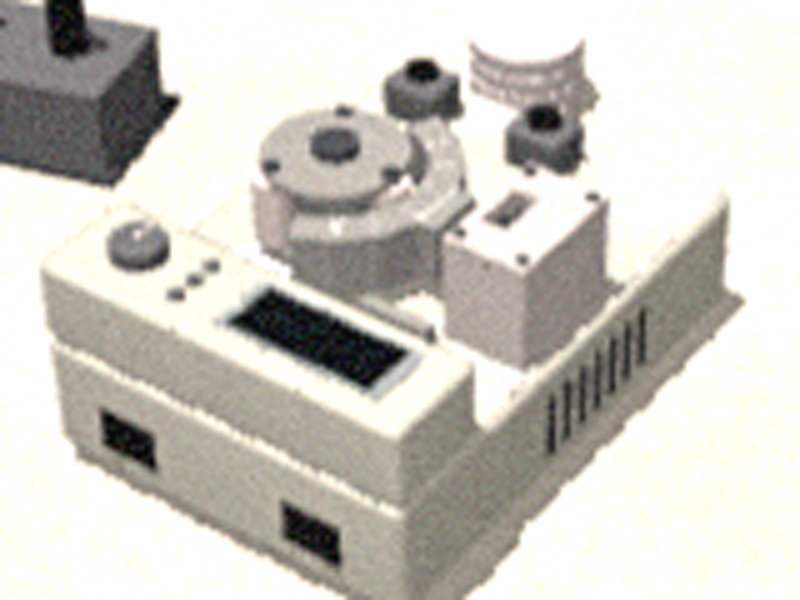

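View pics/zd.png

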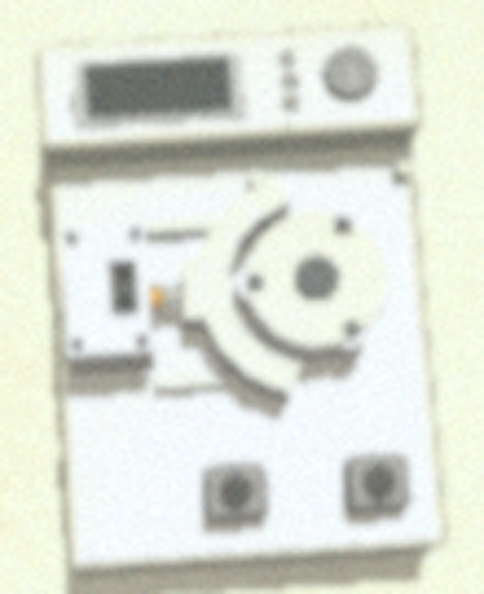

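Run:
```python
from h import *
s,t=ld('scene0'),ld('top0')
print('slot',tri((s,267.0,201.2),(t,237.6,179.8)), onz(t,237.6,179.8,.124),onz(s,267.0,201.2,.124))
print('tooltop',tri((s,154.2,146.3),(t,417,190)))
def zb(u,v): return 345+u/8,165+v/8
# stand upper face corners (top view) & base
for p in [(130,245),(225,470),(545,105),(635,325)]: print('stand z50',onz(t,*zb(*p),.05))
print('tool foot z50',onz(t,*zb(470,262),.05),'hex foot',onz(t,*zb(285,325),.05))
for p in [(42,57),(410,35),(412,128),(47,148)]: print('console',onz(t,210+p[0]/4.4,115+p[1]/4.4,.112))
for p in [(70,235),(135,232),(145,342),(78,345)]: print('housing screws',onz(t,210+p[0]/4.4,115+p[1]/4.4,.124))
```

```text
slot (array([0.55371269, 0.05405089, 0.12691645]), [np.float64(0.0003154239682576373), np.float64(0.00031542396825756696)]) [0.55413925 0.05439699 0.124     ] [0.55082999 0.05134564 0.124     ]
tooltop (array([ 0.5377327 , -0.32869172,  0.11177389]), [np.float64(0.0016572671531305577), np.float64(0.0016572671531306944)])
stand z50 [ 0.53598901 -0.22625449  0.05      ]
stand z50 [ 0.47185538 -0.25071363  0.05      ]
stand z50 [ 0.57828719 -0.34807522  0.05      ]
stand z50 [ 0.5144266  -0.36996806  0.05      ]
tool foot z50 [ 0.53212479 -0.32367936  0.05      ] hex foot [ 0.51337291 -0.26967096  0.05      ]
console [0.67202971 0.0961099  0.112     ]
console [ 0.68608466 -0.08735994  0.112     ]
console [ 0.63780227 -0.08774386  0.112     ]
console [0.62520304 0.09251734 0.112     ]
housing screws [0.57850314 0.07955035 0.124     ]
housing screws [0.58036599 0.04829158 0.124     ]
housing screws [0.52657726 0.04272459 0.124     ]
housing screws [0.52477406 0.07459431 0.124     ]
```

```bash
cat >> h.py <<'E'
def yaw(q):
    y=R.from_quat(q).as_matrix()[:,1]; return np.degrees(np.arctan2(y[1],y[0]))
def go(tgt,yw,step=28,claw=None,p0=None,y0=None):
    "print shifts per row (tool axes, units) for a straight move; shift taken before the row's twist"
    o=manip.get_obs();p=np.array(o['eef_pos']) if p0 is None else np.array(p0,float);a=yaw(o['tool_rot']) if y0 is None else y0
    tgt=np.array(tgt);da=(a-yw+180)%360-180
    n=max(1,int(np.ceil(max(np.linalg.norm(tgt-p)*1000/step,abs(da)/4.9)))); n=-(-n//5)*5
    print('at',np.round(p,4),'yaw',round(a,2),'rows',n,'tw/row',round(da/5/n,3))
    d=(tgt-p)/n*1000/30
    for i in range(n):
        y=np.radians(a-da*i/n);ty=np.array([np.cos(y),np.sin(y)]);tx=np.array([-ty[1],ty[0]])
        print('{"x":%.2f,"y":%.2f,"z":%.2f,"twist":%.2f}'%(d[:2]@tx,d[:2]@ty,-d[2],da/5/n),end=',\n' if i%5==4 else ',')
def st():
    o=manip.get_obs();print('t',round(o['clock'],2),'p',np.round(o['eef_pos'],4),'yaw',round(yaw(o['tool_rot']),2),'F',np.round(o['contact_force'],2),'gap',round(o['finger_gap'],4),'q',np.round(o['joint_positions'],2),'tilt',np.round(R.from_quat(o['tool_rot']).as_matrix()[:,2],4));return o
E
python3 -c "
from h import *
go([.553,.053,.25],4.3)"
```

```text
at [0.1707 0.5226 0.2308] yaw 71.91 rows 25 tw/row 0.541
{"x":-0.68,"y":-0.44,"z":-0.03,"twist":0.54},{"x":-0.70,"y":-0.40,"z":-0.03,"twist":0.54},{"x":-0.72,"y":-0.37,"z":-0.03,"twist":0.54},{"x":-0.73,"y":-0.34,"z":-0.03,"twist":0.54},{"x":-0.75,"y":-0.30,"z":-0.03,"twist":0.54},
{"x":-0.76,"y":-0.27,"z":-0.03,"twist":0.54},{"x":-0.77,"y":-0.23,"z":-0.03,"twist":0.54},{"x":-0.78,"y":-0.19,"z":-0.03,"twist":0.54},{"x":-0.79,"y":-0.16,"z":-0.03,"twist":0.54},{"x":-0.80,"y":-0.12,"z":-0.03,"twist":0.54},
{"x":-0.80,"y":-0.08,"z":-0.03,"twist":0.54},{"x":-0.81,"y":-0.04,"z":-0.03,"twist":0.54},{"x":-0.81,"y":-0.00,"z":-0.03,"twist":0.54},{"x":-0.81,"y":0.03,"z":-0.03,"twist":0.54},{"x":-0.80,"y":0.07,"z":-0.03,"twist":0.54},
{"x":-0.80,"y":0.11,"z":-0.03,"twist":0.54},{"x":-0.79,"y":0.15,"z":-0.03,"twist":0.54},{"x":-0.79,"y":0.18,"z":-0.03,"twist":0.54},{"x":-0.78,"y":0.22,"z":-0.03,"twist":0.54},{"x":-0.77,"y":0.26,"z":-0.03,"twist":0.54},
{"x":-0.75,"y":0.29,"z":-0.03,"twist":0.54},{"x":-0.74,"y":0.33,"z":-0.03,"twist":0.54},{"x":-0.72,"y":0.36,"z":-0.03,"twist":0.54},{"x":-0.70,"y":0.40,"z":-0.03,"twist":0.54},{"x":-0.68,"y":0.43,"z":-0.03,"twist":0.54},
```

Call:
{"fn": "carry_out", "kwargs": {"plan": [{"claw": 1,"x": -0.68,"y": -0.44,"z": -0.03,"twist": 0.54},{"claw": 1,"x": -0.7,"y": -0.4,"z": -0.03,"twist": 0.54},{"claw": 1,"x": -0.72,"y": -0.37,"z": -0.03,"twist": 0.54},{"claw": 1,"x": -0.73,"y": -0.34,"z": -0.03,"twist": 0.54},{"claw": 1,"x": -0.75,"y": -0.3,"z": -0.03,"twist": 0.54}]}}

```text
clock: 0.57
eef_pos: [0.2478, 0.4278, 0.2356]
tool_rot: [0.273, 0.962, -0.0, -0.0]
contact_force: [0.7, -0.6, -0.1]
finger_gap: 0.0853
```

Call:
{"fn": "carry_out", "kwargs": {"plan": [{"claw": 1,"x": -0.76,"y": -0.27,"z": -0.03,"twist": 0.54},{"claw": 1,"x": -0.77,"y": -0.23,"z": -0.03,"twist": 0.54},{"claw": 1,"x": -0.78,"y": -0.19,"z": -0.03,"twist": 0.54},{"claw": 1,"x": -0.79,"y": -0.16,"z": -0.03,"twist": 0.54},{"claw": 1,"x": -0.8,"y": -0.12,"z": -0.03,"twist": 0.54}]}}

```text
clock: 0.98
eef_pos: [0.324, 0.334, 0.2402]
tool_rot: [0.384, 0.923, -0.0, -0.0]
contact_force: [0.8, 0.2, 0.3]
finger_gap: 0.0849
```

Call:
{"fn": "carry_out", "kwargs": {"plan": [{"claw": 1,"x": -0.8,"y": -0.08,"z": -0.03,"twist": 0.54},{"claw": 1,"x": -0.81,"y": -0.04,"z": -0.03,"twist": 0.54},{"claw": 1,"x": -0.81,"y": 0,"z": -0.03,"twist": 0.54},{"claw": 1,"x": -0.81,"y": 0.03,"z": -0.03,"twist": 0.54},{"claw": 1,"x": -0.8,"y": 0.07,"z": -0.03,"twist": 0.54}]}}

```text
clock: 1.4
eef_pos: [0.4006, 0.2401, 0.2447]
tool_rot: [0.49, 0.872, -0.0, -0.0]
contact_force: [-0.8, 0.2, 0.4]
finger_gap: 0.0854
```

Call:
{"fn": "carry_out", "kwargs": {"plan": [{"claw": 1,"x": -0.8,"y": 0.11,"z": -0.03,"twist": 0.54},{"claw": 1,"x": -0.79,"y": 0.15,"z": -0.03,"twist": 0.54},{"claw": 1,"x": -0.79,"y": 0.18,"z": -0.03,"twist": 0.54},{"claw": 1,"x": -0.78,"y": 0.22,"z": -0.03,"twist": 0.54},{"claw": 1,"x": -0.77,"y": 0.26,"z": -0.03,"twist": 0.54}]}}

```text
clock: 1.82
eef_pos: [0.4773, 0.146, 0.2492]
tool_rot: [0.589, 0.808, -0.0, -0.0]
contact_force: [0.2, 0.2, 0.0]
finger_gap: 0.0849
```

Call:
{"fn": "carry_out", "kwargs": {"plan": [{"claw": 1,"x": -0.75,"y": 0.29,"z": -0.03,"twist": 0.54},{"claw": 1,"x": -0.74,"y": 0.33,"z": -0.03,"twist": 0.54},{"claw": 1,"x": -0.72,"y": 0.36,"z": -0.03,"twist": 0.54},{"claw": 1,"x": -0.7,"y": 0.4,"z": -0.03,"twist": 0.54},{"claw": 1,"x": -0.68,"y": 0.43,"z": -0.03,"twist": 0.54}]}}

```text
clock: 2.23
eef_pos: [0.5538, 0.0524, 0.2536]
tool_rot: [0.68, 0.733, -0.0, -0.0]
contact_force: [0.7, -0.7, 0.4]
finger_gap: 0.0858
```

```bash
python3 -c "
from h import *
st();snap('wrist','w1');st()
a=cv2.imread('pics/w1.png');cv2.imwrite('pics/w1b.png',cv2.resize(cv2.convertScaleAbs(a,alpha=1.6,beta=5),(768,576)))"
```

```text
t 2.23 p [0.5538 0.0524 0.2536] yaw 4.27 F [ 0.69 -0.74  0.4 ] gap 0.0858 q [ 0.03  0.3   1.47  0.    1.37 -0.05] tilt [-4.e-04  0.e+00 -1.e+00]
t 2.28 p [0.5556 0.0496 0.2535] yaw 3.95 F [ 2.1  -2.65 -0.49] gap 0.0854 q [ 0.02  0.3   1.47 -0.    1.37 -0.04] tilt [ 1.e-04 -8.e-04 -1.e+00]
```

View pics/w1b.png

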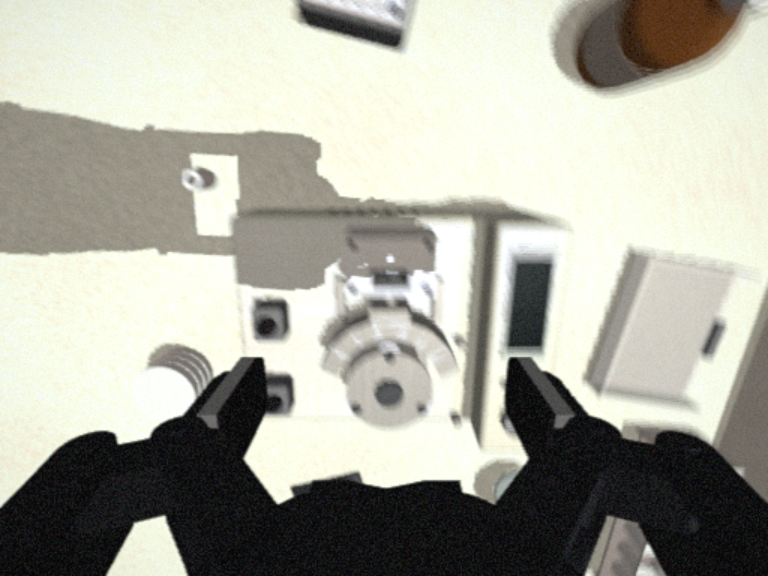

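The picture is motion-blurred because the arm was still moving: the slot is near (388,278) of 768x576. I'll take it again now that the arm has settled.

```bash
python3 -c "
from h import *
snap('wrist','w1x');st();snap('wrist','w2');st()
a=cv2.imread('pics/w2.png');c=a[120:320,150:390]
cv2.imwrite('pics/w2b.png',cv2.resize(cv2.convertScaleAbs(c,alpha=1.6,beta=5),None,fx=3,fy=3,interpolation=cv2.INTER_CUBIC))"
```

```text
t 2.33 p [0.5545 0.0511 0.2532] yaw 4.15 F [-0.65  0.07 -0.67] gap 0.0852 q [ 0.03  0.3   1.47 -0.    1.37 -0.05] tilt [-6.e-04 -4.e-04 -1.e+00]
t 2.38 p [0.5536 0.0524 0.2532] yaw 4.29 F [-0.92 -0.07  0.29] gap 0.0854 q [ 0.03  0.3   1.47 -0.    1.37 -0.05] tilt [-1.e-03 -1.e-04 -1.e+00]
```

View pics/w2b.png

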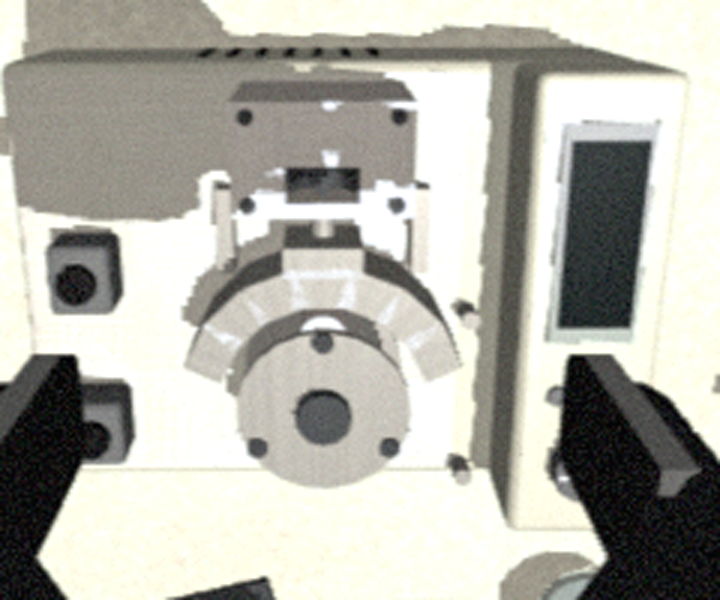

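The picture is sharp. The slot spans (287,168) to (360,202) in the crop, so it sits about pixel (257.5,181). The shoe and rotor lie below it, and the wheel is just visible through the slot.

```bash
python3 -c "
from h import *
d=ld('w2');s,t=ld('scene0'),ld('top0')
f=lambda u,v:(150+(u+.5)/3-.5,120+(v+.5)/3-.5)
for p in [(287,168),(360,168),(360,202),(287,202),(323.5,185),(244,117),(399,117),(247,205),(397,205)]: print(p,onz(d,*f(*p),.124).round(4))
print(tri((d,*f(323.5,185)),(s,267.0,201.2),(t,237.6,179.8)))
a=onz(d,*f(244,117),.124);b=onz(d,*f(399,117),.124);c=onz(d,*f(247,205),.124);e=onz(d,*f(397,205),.124)
for v in(b-a,e-c):print(np.degrees(np.arctan2(v[1],v[0])),np.linalg.norm(v))
go([.55,-.28,.25],19.5,p0=[.5536,.0525,.2532],y0=4.3)
"
```

```text
(287, 168) [0.5413 0.0585 0.124 ]
(360, 168) [0.5664 0.0603 0.124 ]
(360, 202) [0.5674 0.0482 0.124 ]
(287, 202) [0.542  0.0464 0.124 ]
(323.5, 185) [0.5543 0.0534 0.124 ]
(244, 117) [0.5258 0.0751 0.124 ]
(399, 117) [0.578  0.0789 0.124 ]
(247, 205) [0.5282 0.0443 0.124 ]
(397, 205) [0.5804 0.048  0.124 ]
(array([0.55392754, 0.05412288, 0.12699511]), [np.float64(0.0003025183213108763), np.float64(0.00025645001607437656), np.float64(0.0004473143221637219)])
4.117446622755575 0.05237742931657856
4.122105484685 0.052334089318908504
at [0.5536 0.0525 0.2532] yaw 4.3 rows 15 tw/row -0.203
{"x":-0.74,"y":-0.06,"z":0.01,"twist":-0.20},{"x":-0.73,"y":-0.08,"z":0.01,"twist":-0.20},{"x":-0.73,"y":-0.09,"z":0.01,"twist":-0.20},{"x":-0.73,"y":-0.10,"z":0.01,"twist":-0.20},{"x":-0.73,"y":-0.12,"z":0.01,"twist":-0.20},
{"x":-0.73,"y":-0.13,"z":0.01,"twist":-0.20},{"x":-0.73,"y":-0.14,"z":0.01,"twist":-0.20},{"x":-0.72,"y":-0.15,"z":0.01,"twist":-0.20},{"x":-0.72,"y":-0.17,"z":0.01,"twist":-0.20},{"x":-0.72,"y":-0.18,"z":0.01,"twist":-0.20},
{"x":-0.71,"y":-0.19,"z":0.01,"twist":-0.20},{"x":-0.71,"y":-0.20,"z":0.01,"twist":-0.20},{"x":-0.71,"y":-0.22,"z":0.01,"twist":-0.20},{"x":-0.70,"y":-0.23,"z":0.01,"twist":-0.20},{"x":-0.70,"y":-0.24,"z":0.01,"twist":-0.20},
```

Slot is at (0.5543, 0.0534), height about 0.125 from three views, pump yaw 4.1°. Next, the stand.

Call:
{"fn": "carry_out", "kwargs": {"plan": [{"x": -0.74,"y": -0.06,"twist": -0.2},{"x": -0.73,"y": -0.08,"twist": -0.2},{"x": -0.73,"y": -0.09,"twist": -0.2},{"x": -0.73,"y": -0.1,"twist": -0.2},{"x": -0.73,"y": -0.12,"twist": -0.2}]}}

```text
validation failed for argument at $.pl...
```

Call:
{"fn": "carry_out", "kwargs": {"plan": [{"x": -0.73,"y": -0.13,"twist": -0.2},{"x": -0.73,"y": -0.14,"twist": -0.2},{"x": -0.72,"y": -0.15,"twist": -0.2},{"x": -0.72,"y": -0.17,"twist": -0.2},{"x": -0.72,"y": -0.18,"twist": -0.2}]}}

```text
validation failed for argument at $.pl...
```

Call:
{"fn": "carry_out", "kwargs": {"plan": [{"x": -0.71,"y": -0.19,"twist": -0.2},{"x": -0.71,"y": -0.2,"twist": -0.2},{"x": -0.71,"y": -0.22,"twist": -0.2},{"x": -0.7,"y": -0.23,"twist": -0.2},{"x": -0.7,"y": -0.24,"twist": -0.2}]}}

```text
validation failed for argument at $.pl...
```

```bash
cat >> h.py <<'E'
def settle(name,f,n=2):
    for i in range(n): manip.snapshot('wrist')
    return snap(name,f)
def crop(f,r,k,al=1.6):
    x0,y0,x1,y1=r;a=cv2.imread(f'pics/{f}.png')[y0:y1,x0:x1]
    cv2.imwrite(f'pics/{f}c.png',cv2.resize(cv2.convertScaleAbs(a,alpha=al,beta=8),None,fx=k,fy=k,interpolation=cv2.INTER_CUBIC))
def uc(r,k,u,v): return r[0]+(u+.5)/k-.5,r[1]+(v+.5)/k-.5
E
python3 -c "
from h import *
settle('wrist','w3');st();crop('w3',(120,60,400,270),2.8)"
```

```text
t 2.53 p [0.5529 0.054  0.2537] yaw 4.46 F [-0.27  0.22  0.07] gap 0.0853 q [ 0.03  0.3   1.47  0.    1.37 -0.05] tilt [-4.e-04  1.e-04 -1.e+00]
```

View pics/w3c.png

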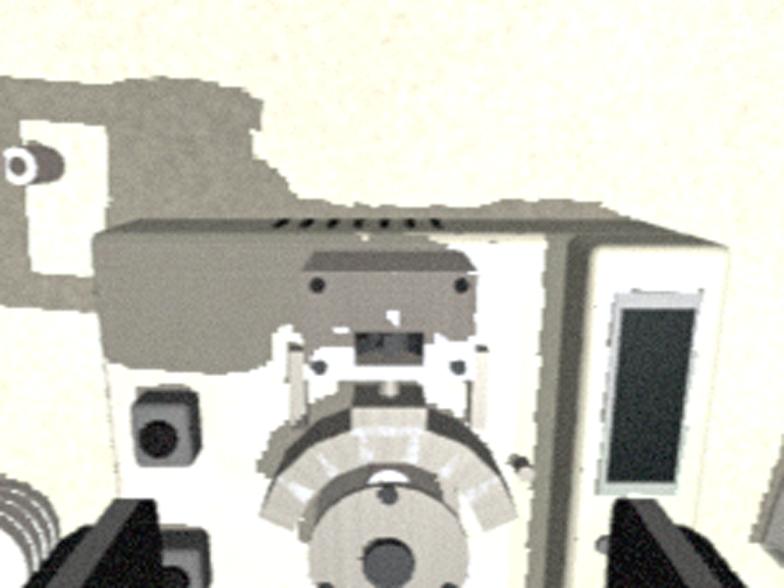

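The moves were refused because every row needs all five keys. This picture is still over the pump, fully settled, with the slot spanning (356,332) to (423,365) in the crop. I'll resend the moves.

Call:
{"fn": "carry_out", "kwargs": {"plan": [{"claw": 1,"x": -0.74,"y": -0.06,"z": 0,"twist": -0.2},{"claw": 1,"x": -0.73,"y": -0.08,"z": 0,"twist": -0.2},{"claw": 1,"x": -0.73,"y": -0.09,"z": 0,"twist": -0.2},{"claw": 1,"x": -0.73,"y": -0.1,"z": 0,"twist": -0.2},{"claw": 1,"x": -0.73,"y": -0.12,"z": 0,"twist": -0.2}]}}

```text
clock: 2.95
eef_pos: [0.5517, -0.0573, 0.254]
tool_rot: [0.646, 0.764, 0.0, 0.0]
contact_force: [0.3, -0.3, 0.5]
finger_gap: 0.0855
```

Call:
{"fn": "carry_out", "kwargs": {"plan": [{"claw": 1,"x": -0.73,"y": -0.13,"z": 0,"twist": -0.2},{"claw": 1,"x": -0.73,"y": -0.14,"z": 0,"twist": -0.2},{"claw": 1,"x": -0.72,"y": -0.15,"z": 0,"twist": -0.2},{"claw": 1,"x": -0.72,"y": -0.17,"z": 0,"twist": -0.2},{"claw": 1,"x": -0.72,"y": -0.18,"z": 0,"twist": -0.2}]}}

```text
clock: 3.37
eef_pos: [0.5507, -0.1684, 0.254]
tool_rot: [0.612, 0.791, 0.0, 0.0]
contact_force: [0.2, 0.3, 0.3]
finger_gap: 0.085
```

Call:
{"fn": "carry_out", "kwargs": {"plan": [{"claw": 1,"x": -0.71,"y": -0.19,"z": 0,"twist": -0.2},{"claw": 1,"x": -0.71,"y": -0.2,"z": 0,"twist": -0.2},{"claw": 1,"x": -0.71,"y": -0.22,"z": 0,"twist": -0.2},{"claw": 1,"x": -0.7,"y": -0.23,"z": 0,"twist": -0.2},{"claw": 1,"x": -0.7,"y": -0.24,"z": 0,"twist": -0.2}]}}

```text
clock: 3.78
eef_pos: [0.5497, -0.2791, 0.254]
tool_rot: [0.577, 0.817, 0.0, 0.0]
contact_force: [0.4, -0.0, 0.2]
finger_gap: 0.0853
```

```bash
python3 -c "
from h import *
settle('wrist','w4',4);st();crop('w4',(100,50,420,290),2.5)
d=ld('w3');r=(120,60,400,270)
print(onz(d,*uc(r,2.8,389.5,348.5),.124))"
```

```text
t 4.03 p [ 0.5499 -0.278   0.2538] yaw 19.44 F [-0.36  0.39  1.  ] gap 0.085 q [-0.53  0.43  1.29  0.    1.42 -0.87] tilt [-1.e-04  2.e-04 -1.e+00]
[0.55430953 0.05304234 0.124     ]
```

View pics/w4c.png

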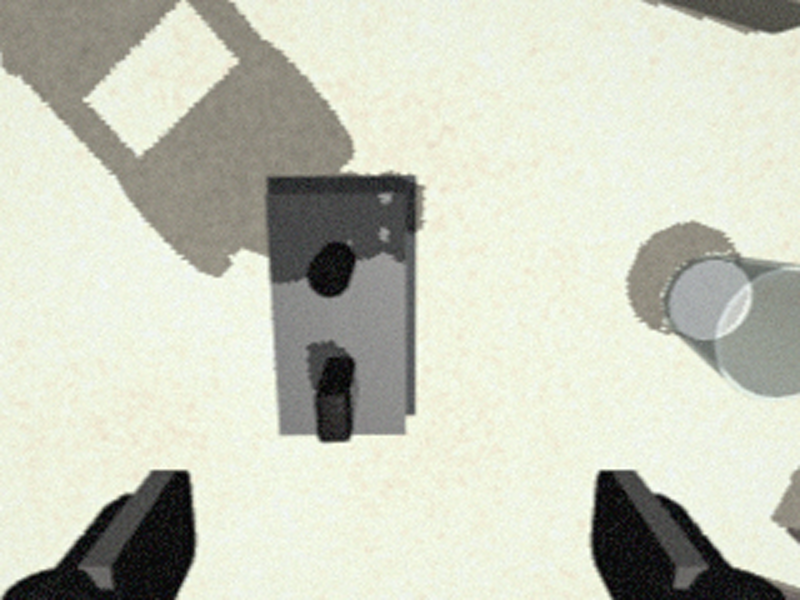

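The tool is at the bottom of the stand with its top face spanning about (317,392) to (352,440), and its sides line up with the image columns. The hex driver stands at (332,268). The stand top's corners are about (270,193), (414,193), (406,434) and (279,434).

```bash
python3 -c "
from h import *
d=ld('w4');r=(100,50,420,290);s,t=ld('scene0'),ld('top0')
f=lambda u,v:uc(r,2.5,u,v)
P=[onz(d,*f(*p),.05) for p in [(270,193),(414,193),(406,434),(279,434)]];P=np.array(P);print(P.round(4))
for a,b in((0,1),(3,2),(3,0),(2,1)):
  v=P[b]-P[a];print(np.linalg.norm(v),np.degrees(np.arctan2(v[1],v[0])))
print('c',P.mean(0))
C=np.array([onz(d,*f(*p),.108) for p in [(318,392),(353,392),(351,440),(317,440)]]);print(C.round(4),C.mean(0))
print(tri((d,*f(334.5,416)),(s,154.2,146.3)),tri((d,*f(334.5,416)),(t,417,190)),tri((d,*f(334.5,416)),(t,417,190),(s,154.2,146.3)))
"
```

```text
[[ 0.4736 -0.2487  0.05  ]
 [ 0.5414 -0.2248  0.05  ]
 [ 0.5815 -0.3488  0.05  ]
 [ 0.515  -0.3722  0.05  ]]
0.07191236725446602 19.368639693404695
0.07044786904340007 19.376833536193182
0.13027638528938376 108.57048398077146
0.1302949426451725 107.92647376458945
c [ 0.52787796 -0.29862284  0.05      ]
[[ 0.5275 -0.3193  0.108 ]
 [ 0.5425 -0.3141  0.108 ]
 [ 0.549  -0.3368  0.108 ]
 [ 0.5342 -0.342   0.108 ]] [ 0.53828938 -0.32804324  0.108     ]
(array([ 0.53788916, -0.32616867,  0.11215145]), [np.float64(0.00010195802178284915), np.float64(0.00010195802178283461)]) (array([ 0.53783661, -0.32649918,  0.11611817]), [np.float64(0.0017338567851506537), np.float64(0.0017338567851506472)]) (array([ 0.53794804, -0.32766078,  0.11204564]), [np.float64(0.0012624144910859736), np.float64(0.0022888279197660543), np.float64(0.0011558800718023577)])
```

Call:
{"fn": "carry_out", "kwargs": {"plan": [{"claw": 1,"x": -0.4,"y": -0.25,"z": 0.5,"twist": 0.08},{"claw": 1,"x": -0.4,"y": -0.25,"z": 0.5,"twist": 0},{"claw": 1,"x": -0.36,"y": -0.23,"z": 0.5,"twist": 0},{"claw": 1,"x": -0.3,"y": -0.2,"z": 0.5,"twist": 0},{"claw": 1,"x": 0,"y": 0,"z": 0.5,"twist": 0}]}}

```text
clock: 4.45
eef_pos: [0.5375, -0.3298, 0.1783]
tool_rot: [0.581, 0.814, -0.0, 0.0]
contact_force: [-0.4, 0.2, 0.8]
finger_gap: 0.0854
```

```bash
python3 -c "
from h import *
settle('wrist','w5',4);st();crop('w5',(120,130,400,340),2.8,2.2)"
```

```text
t 4.7 p [ 0.5384 -0.3288  0.1801] yaw 19.07 F [-0.33 -0.38  0.23] gap 0.0855 q [-0.61  0.52  1.33  0.    1.29 -0.94] tilt [ 1.2e-03 -8.0e-04 -1.0e+00]
```

View pics/w5c.png

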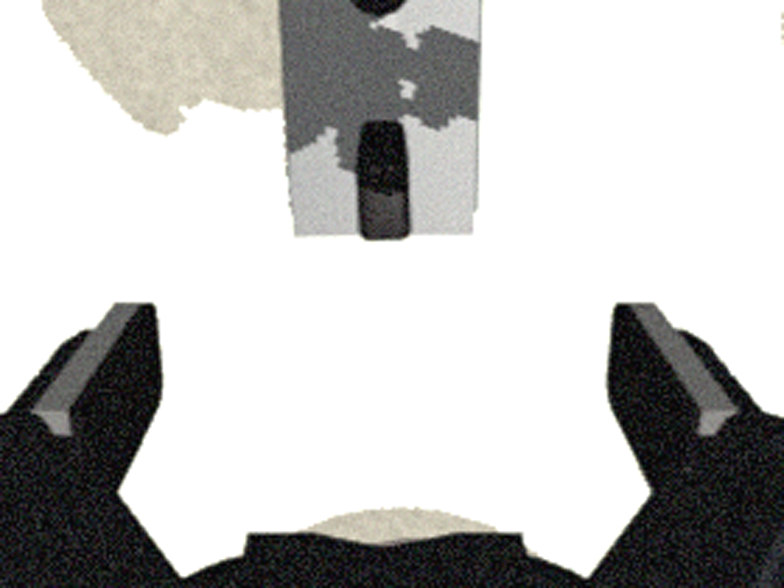

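The tool's top face spans about columns 358-410 and rows 185-238. It is centred between the fingers, whose midpoint is at about column 384.

```bash
python3 -c "
from h import *
d=ld('w4');r=(100,50,420,290);e=ld('w5');q=(120,130,400,340)
f=lambda u,v:uc(r,2.5,u,v);g=lambda u,v:uc(q,2.8,u,v)
# back edge of top face centre
print('back edge',tri((d,*f(334,440)),(e,*g(384,239))),'front edge',tri((d,*f(335.5,392)),(e,*g(383,186))))
print(onz(e,*g(384,239),.108),onz(e,*g(383,186),.108))
print('stand back edge corners',tri((d,*f(406,434)),(e,*g(473,236))),tri((d,*f(279,434)),(e,*g(295,236))))
go([.5382,-.3285,.058],19.0)
"
```

```text
back edge (array([ 0.54214181, -0.34225299,  0.10216876]), [np.float64(0.00029148141001686617), np.float64(0.00029148141001692266)]) front edge (array([ 0.53861873, -0.33658723,  0.06050954]), [np.float64(0.0028914911097344285), np.float64(0.002891491109734222)])
[ 0.54159474 -0.34028536  0.108     ] [ 0.53580177 -0.32440156  0.108     ]
stand back edge corners (array([ 0.58300367, -0.35232289,  0.04174015]), [np.float64(0.00023378830939613522), np.float64(0.0002337883093959189)]) (array([ 0.51577703, -0.36694868,  0.06182456]), [np.float64(0.0004907466401950239), np.float64(0.0004907466401949611)])
at [ 0.5384 -0.3288  0.1801] yaw 19.07 rows 5 tw/row 0.003
{"x":0.00,"y":-0.00,"z":0.81,"twist":0.00},{"x":0.00,"y":-0.00,"z":0.81,"twist":0.00},{"x":0.00,"y":-0.00,"z":0.81,"twist":0.00},{"x":0.00,"y":-0.00,"z":0.81,"twist":0.00},{"x":0.00,"y":-0.00,"z":0.81,"twist":0.00},
```

Heights check out: the tool top is about 0.105 and the stand top about 0.05. I'm descending to the grip height.

Call:
{"fn": "carry_out", "kwargs": {"plan": [{"claw": 1,"x": 0,"y": 0,"z": 0.8,"twist": 0},{"claw": 1,"x": 0,"y": 0,"z": 0.8,"twist": 0},{"claw": 1,"x": 0,"y": 0,"z": 0.8,"twist": 0},{"claw": 1,"x": 0,"y": 0,"z": 0.8,"twist": 0},{"claw": 1,"x": 0,"y": 0,"z": 0.8,"twist": 0}]}}

```text
clock: 5.12
eef_pos: [0.5385, -0.3293, 0.0593]
tool_rot: [0.58, 0.814, 0.0, 0.001]
contact_force: [0.3, -0.1, -0.6]
finger_gap: 0.0855
```

Call:
{"fn": "carry_out", "kwargs": {"plan": [{"claw": 1,"x": 0,"y": 0,"z": 0,"twist": 0},{"claw": 0.4,"x": 0,"y": 0,"z": 0,"twist": 0},{"claw": 0.35,"x": 0,"y": 0,"z": 0,"twist": 0},{"claw": 0.3,"x": 0,"y": 0,"z": 0,"twist": 0},{"claw": 0.3,"x": 0,"y": 0,"z": 0,"twist": 0}], "newtons": 20}}

```text
clock: 5.53
eef_pos: [0.5384, -0.3299, 0.0607]
tool_rot: [0.581, 0.814, -0.0, 0.001]
contact_force: [1.6, -0.0, -0.9]
finger_gap: 0.0389
```

```bash
python3 -c "
from h import *
snap('wrist','w6');st();crop('w6',(120,130,400,340),2.8,2.2)"
```

```text
t 5.58 p [ 0.5382 -0.3298  0.0602] yaw 19.01 F [ 0.39 -0.1  -0.49] gap 0.0309 q [-0.61  0.65  1.42  0.    1.06 -0.94] tilt [ 0.0017 -0.0012 -1.    ]
```

View pics/w6c.png

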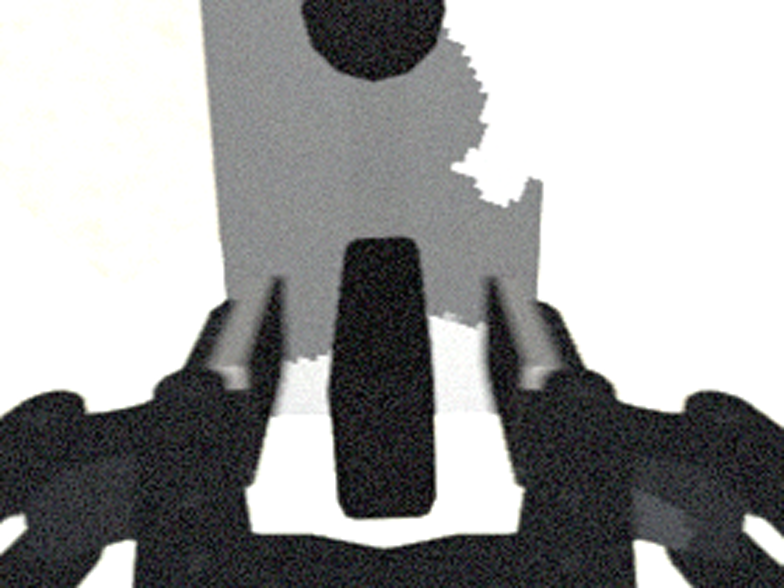

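The handle at column 383 is centred between the fingers. I'll close and firm up the grip.

Call:
{"fn": "carry_out", "kwargs": {"plan": [{"claw": 0,"x": 0,"y": 0,"z": 0,"twist": 0},{"claw": 0,"x": 0,"y": 0,"z": 0,"twist": 0},{"claw": 0,"x": 0,"y": 0,"z": 0,"twist": 0},{"claw": 0,"x": 0,"y": 0,"z": 0,"twist": 0},{"claw": 0,"x": 0,"y": 0,"z": 0,"twist": 0}], "newtons": 30}}

```text
clock: 6.0
eef_pos: [0.538, -0.3297, 0.0597]
tool_rot: [0.581, 0.814, 0.0, 0.001]
contact_force: [-1.6, 0.7, 6.0]
finger_gap: 0.0152
```

Call:
{"fn": "carry_out", "kwargs": {"plan": [{"claw": 0,"x": 0,"y": 0,"z": 0,"twist": 0},{"claw": 0,"x": 0,"y": 0,"z": 0,"twist": 0},{"claw": 0,"x": 0,"y": 0,"z": 0,"twist": 0},{"claw": 0,"x": 0,"y": 0,"z": 0,"twist": 0},{"claw": 0,"x": 0,"y": 0,"z": 0,"twist": 0}], "newtons": 90}}

```text
clock: 6.42
eef_pos: [0.538, -0.3298, 0.0598]
tool_rot: [0.581, 0.814, 0.0, 0.001]
contact_force: [-1.4, 1.8, 7.3]
finger_gap: 0.0152
```

```bash
python3 -c "
from h import *
st();print(manip.get_obs()['wrist_torque'])"
```

```text
t 6.42 p [ 0.538  -0.3298  0.0598] yaw 19.01 F [-1.43  1.75  7.28] gap 0.0152 q [-0.61  0.65  1.42 -0.    1.06 -0.94] tilt [ 1.e-03 -7.e-04 -1.e+00]
[ 0.21857425  0.31067973 -0.02146703]
```

Call:
{"fn": "carry_out", "kwargs": {"plan": [{"claw": 0,"x": 0,"y": 0,"z": -0.3,"twist": 0},{"claw": 0,"x": 0,"y": 0,"z": -0.5,"twist": 0},{"claw": 0,"x": 0,"y": 0,"z": -0.6,"twist": 0},{"claw": 0,"x": 0,"y": 0,"z": -0.8,"twist": 0},{"claw": 0,"x": 0,"y": 0,"z": -0.8,"twist": 0}]}}

```text
clock: 6.83
eef_pos: [0.5374, -0.3293, 0.1498]
tool_rot: [0.581, 0.814, -0.0, -0.001]
contact_force: [0.7, -0.5, -1.0]
finger_gap: 0.0151
```

Call:
{"fn": "carry_out", "kwargs": {"plan": [{"claw": 0,"x": 0,"y": 0,"z": -0.8,"twist": 0},{"claw": 0,"x": 0,"y": 0,"z": -0.7,"twist": 0},{"claw": 0,"x": 0,"y": 0,"z": -0.5,"twist": 0},{"claw": 0,"x": 0,"y": 0,"z": 0,"twist": 0},{"claw": 0,"x": 0,"y": 0,"z": 0,"twist": 0}]}}

```text
clock: 7.25
eef_pos: [0.5377, -0.3296, 0.2091]
tool_rot: [0.581, 0.814, -0.0, 0.0]
contact_force: [-1.2, -0.6, -1.1]
finger_gap: 0.015
```

```bash
python3 -c "
from h import *
snap('wrist','w7');snap('scene','s7');st();crop('w7',(120,130,400,340),2.8,3);crop('s7',(90,60,290,210),4,2)
go([.5543,.0532,.21],4.1)"
```

```text
t 7.35 p [ 0.5373 -0.3293  0.2073] yaw 19.0 F [ 0.57  0.27 -1.27] gap 0.0152 q [-0.61  0.5   1.3  -0.    1.34 -0.94] tilt [-0.0017  0.0012 -1.    ]
at [ 0.5373 -0.3293  0.2073] yaw 19.0 rows 15 tw/row 0.199
{"x":0.79,"y":0.31,"z":-0.01,"twist":0.20},{"x":0.80,"y":0.30,"z":-0.01,"twist":0.20},{"x":0.80,"y":0.28,"z":-0.01,"twist":0.20},{"x":0.81,"y":0.27,"z":-0.01,"twist":0.20},{"x":0.81,"y":0.26,"z":-0.01,"twist":0.20},
{"x":0.82,"y":0.24,"z":-0.01,"twist":0.20},{"x":0.82,"y":0.23,"z":-0.01,"twist":0.20},{"x":0.82,"y":0.21,"z":-0.01,"twist":0.20},{"x":0.83,"y":0.20,"z":-0.01,"twist":0.20},{"x":0.83,"y":0.19,"z":-0.01,"twist":0.20},
{"x":0.83,"y":0.17,"z":-0.01,"twist":0.20},{"x":0.84,"y":0.16,"z":-0.01,"twist":0.20},{"x":0.84,"y":0.14,"z":-0.01,"twist":0.20},{"x":0.84,"y":0.13,"z":-0.01,"twist":0.20},{"x":0.84,"y":0.11,"z":-0.01,"twist":0.20},
```

View pics/w7c.png

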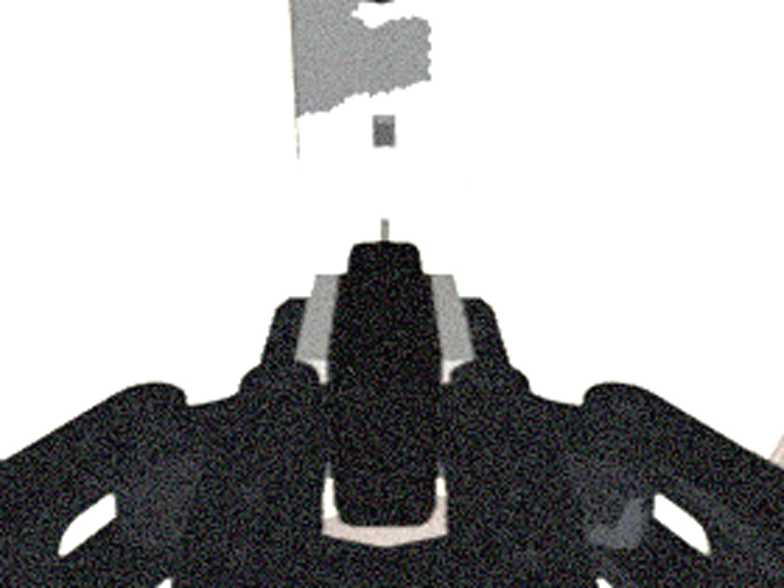

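View pics/s7c.png

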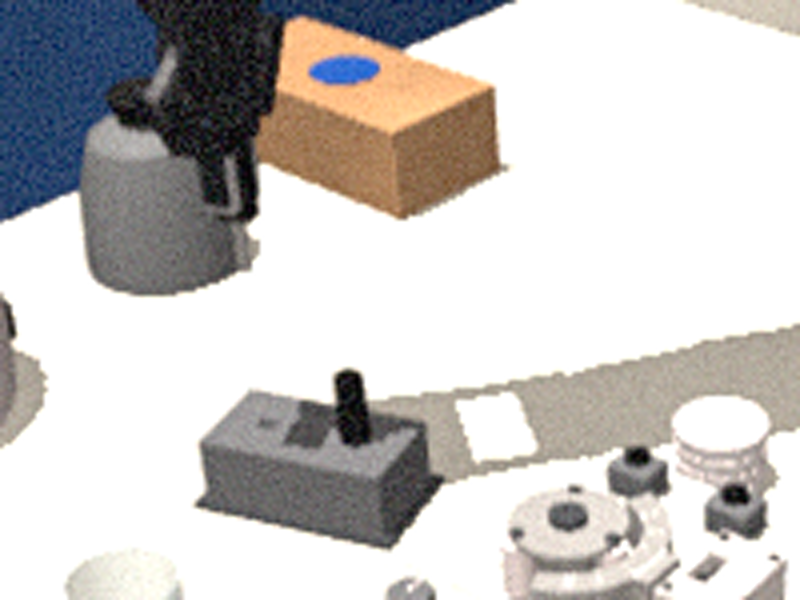

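The tool is held upright and clear of the stand. The blade shows at (385,218-240) in the wrist crop and the empty hole at (384,131). I'll measure both.

```bash
python3 -c "
from h import *
d=ld('w7');q=(120,130,400,340);o=manip.get_obs()
print('hole',onz(d,*uc(q,2.8,384.5,131),.05),[onz(d,*uc(q,2.8,*p),.05).round(4) for p in((373,115),(396,115),(396,147),(373,147))])
W=np.eye(4);W[:3,:3]=R.from_quat(o['tool_rot']).as_matrix();W[:3,3]=o['eef_pos']
for z in(.040,.043,.046,.049):
  for y in(-.00175,.00175):
    p=proj(d,(W@np.array([.004,y,z,1]))[:3]); print(z,y,((p-np.array(q[:2])+.5)*2.8-.5).round(1))
"
```

```text
hole [ 0.53726897 -0.32941386  0.05      ] [array([ 0.5307, -0.3246,  0.05  ]), array([ 0.5395, -0.3216,  0.05  ]), array([ 0.544 , -0.3343,  0.05  ]), array([ 0.535 , -0.3374,  0.05  ])]
0.04 -0.00175 [378.1 221.7]
0.04 0.00175 [391.6 221.7]
0.043 -0.00175 [378.2 217.7]
0.043 0.00175 [391.5 217.7]
0.046 -0.00175 [378.3 213.8]
0.046 0.00175 [391.3 213.8]
0.049 -0.00175 [378.3 210.1]
0.049 0.00175 [391.2 210. ]
```

Hole measured at (0.5373, -0.3294), 9.3 x 13.5 mm, which agrees with the gripped pose. Flying to the slot.

Call:
{"fn": "carry_out", "kwargs": {"plan": [{"claw": 0,"x": 0.5,"y": 0.2,"z": 0,"twist": 0.2},{"claw": 0,"x": 0.8,"y": 0.3,"z": 0,"twist": 0.2},{"claw": 0,"x": 0.8,"y": 0.28,"z": 0,"twist": 0.2},{"claw": 0,"x": 0.81,"y": 0.27,"z": 0,"twist": 0.2},{"claw": 0,"x": 0.81,"y": 0.26,"z": 0,"twist": 0.2}]}}

```text
clock: 7.77
eef_pos: [0.5424, -0.21, 0.2073]
tool_rot: [0.616, 0.788, -0.0, -0.001]
contact_force: [-0.2, -0.3, -1.7]
finger_gap: 0.0149
```

Call:
{"fn": "carry_out", "kwargs": {"plan": [{"claw": 0,"x": 0.82,"y": 0.24,"z": 0,"twist": 0.2},{"claw": 0,"x": 0.82,"y": 0.23,"z": 0,"twist": 0.2},{"claw": 0,"x": 0.82,"y": 0.21,"z": 0,"twist": 0.2},{"claw": 0,"x": 0.83,"y": 0.2,"z": 0,"twist": 0.2},{"claw": 0,"x": 0.83,"y": 0.19,"z": 0,"twist": 0.2}]}}

```text
clock: 8.18
eef_pos: [0.5481, -0.0824, 0.2074]
tool_rot: [0.65, 0.76, -0.001, -0.001]
contact_force: [-0.1, 0.3, -0.2]
finger_gap: 0.0152
```

Call:
{"fn": "carry_out", "kwargs": {"plan": [{"claw": 0,"x": 0.83,"y": 0.17,"z": 0,"twist": 0.2},{"claw": 0,"x": 0.84,"y": 0.16,"z": 0,"twist": 0.2},{"claw": 0,"x": 0.84,"y": 0.14,"z": 0,"twist": 0.2},{"claw": 0,"x": 0.84,"y": 0.0,"z": 0,"twist": 0.2},{"claw": 0,"x": 0.7,"y": 0,"z": 0,"twist": 0.2}]}}

```text
clock: 8.6
eef_pos: [0.547, 0.0404, 0.2073]
tool_rot: [0.682, 0.731, -0.001, -0.001]
contact_force: [0.0, 0.4, -1.7]
finger_gap: 0.0153
```

```bash
python3 -c "
from h import *
settle('wrist','w8',3);st();go([.5483,.0528,.20],4.1)"
```

```text
t 8.8 p [0.5473 0.0389 0.2078] yaw 4.08 F [ 0.78  0.69 -0.96] gap 0.0154 q [ 0.    0.32  1.55 -0.    1.27 -0.07] tilt [-1.7e-03 -2.0e-04 -1.0e+00]
at [0.5473 0.0389 0.2078] yaw 4.08 rows 5 tw/row -0.001
{"x":0.09,"y":0.01,"z":0.05,"twist":-0.00},{"x":0.09,"y":0.01,"z":0.05,"twist":-0.00},{"x":0.09,"y":0.01,"z":0.05,"twist":-0.00},{"x":0.09,"y":0.01,"z":0.05,"twist":-0.00},{"x":0.09,"y":0.01,"z":0.05,"twist":-0.00},
```

```bash
python3 -c "
from h import *
crop('w8',(170,80,350,230),4.4,1.6)"
```

```text
(no output)
```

View pics/w8c.png

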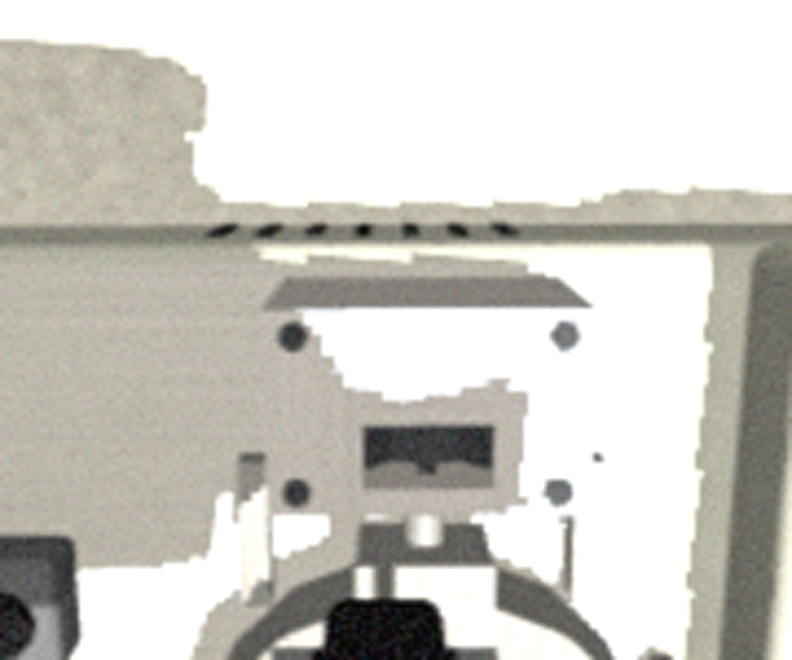

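The slot spans (363,427) to (494,489) in the crop, centre (428.5,458), and a tooth tip stands in its middle at about (428,467).

```bash
python3 -c "
from h import *
e=ld('w8');q=(170,80,350,230);f=lambda u,v:uc(q,4.4,u,v)
for p in((428.5,458),(363,427),(494,427),(494,489),(363,489)):print(onz(e,*f(*p),.124).round(4))
d=ld('w2');g=(lambda u,v:(150+(u+.5)/3-.5,120+(v+.5)/3-.5))(323.5,185)
d3=ld('w3');g3=uc((120,60,400,270),2.8,389.5,348.5)
print(tri((e,*f(428.5,458)),(d,*g),(d3,*g3)))
a=onz(e,*f(292,336),.124);b=onz(e,*f(566,336),.124);print(np.degrees(np.arctan2(*(b-a)[1::-1])))
"
```

```text
[0.5543 0.0524 0.124 ]
[0.541  0.0578 0.124 ]
[0.5666 0.0596 0.124 ]
[0.5678 0.047  0.124 ]
[0.5419 0.0451 0.124 ]
(array([0.55417858, 0.05395883, 0.12779262]), [np.float64(0.0005039693414383327), np.float64(0.00039715806183504066), np.float64(0.00010814539129219674)])
4.109660613344808
```

Call:
{"fn": "carry_out", "kwargs": {"plan": [{"claw": 0,"x": 0.25,"y": 0.03,"z": 0.2,"twist": 0},{"claw": 0,"x": 0.2,"y": 0.03,"z": 0.3,"twist": 0},{"claw": 0,"x": 0,"y": 0,"z": 0.36,"twist": 0},{"claw": 0,"x": 0,"y": 0,"z": 0,"twist": 0},{"claw": 0,"x": 0,"y": 0,"z": 0,"twist": 0}]}}

```text
clock: 9.22
eef_pos: [0.5482, 0.0521, 0.1818]
tool_rot: [0.682, 0.731, -0.001, -0.001]
contact_force: [-0.4, -0.8, -0.6]
finger_gap: 0.0149
```

```bash
python3 -c "
from h import *
settle('wrist','w9',1);st();snap('scene','s9');st();crop('w9',(170,130,350,280),4.4,2);crop('s9',(200,110,320,200),6,2)"
```

```text
t 9.32 p [0.5487 0.0521 0.1831] yaw 3.99 F [-0.79 -0.32 -1.75] gap 0.0151 q [ 0.03  0.35  1.58 -0.    1.22 -0.04] tilt [ 1.e-04 -0.e+00 -1.e+00]
t 9.37 p [0.5487 0.0522 0.1833] yaw 3.99 F [-0.32  0.11 -1.22] gap 0.0151 q [ 0.03  0.35  1.58 -0.    1.22 -0.04] tilt [ 5.e-04 -0.e+00 -1.e+00]
```

View pics/w9c.png

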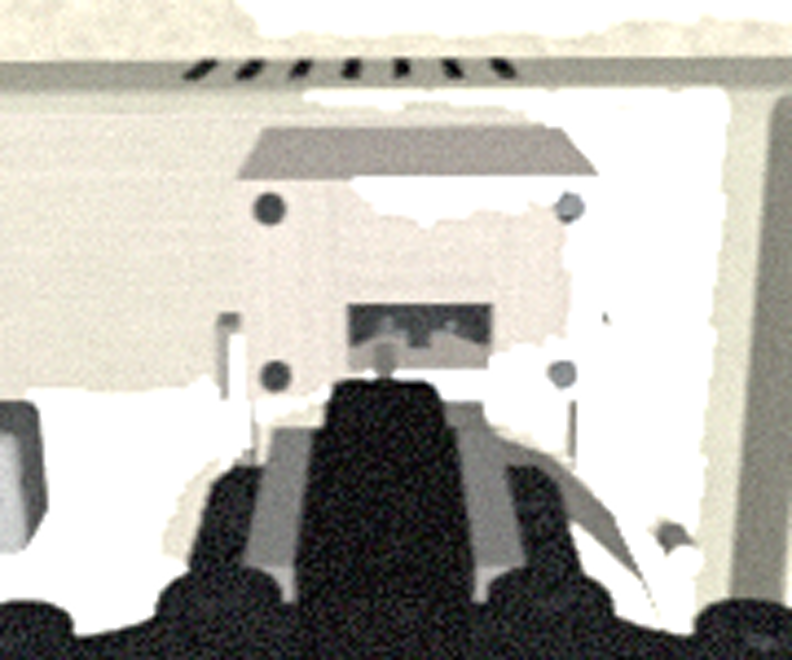

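View pics/s9c.png

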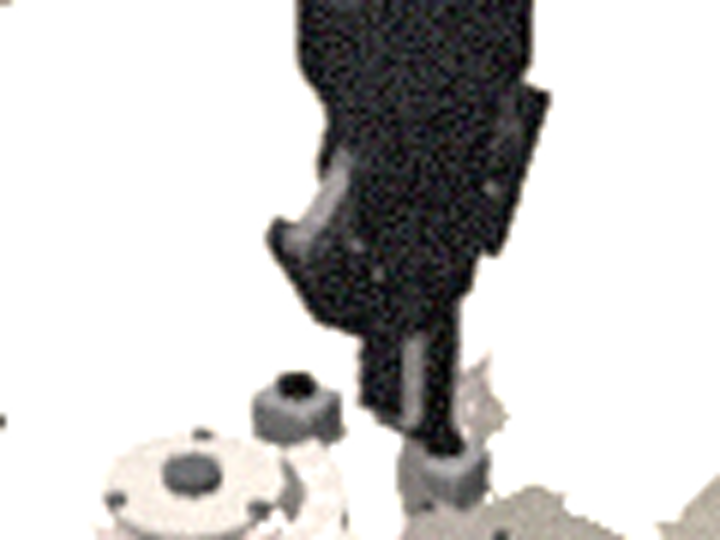

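The blade at column 385 lies over the gap 6 mm to the -x side of slot centre (419). The tooth is at about 417. I'm lowering it gently.

Call:
{"fn": "carry_out", "kwargs": {"plan": [{"claw": 0,"x": 0,"y": 0,"z": 0.2,"twist": 0},{"claw": 0,"x": 0,"y": 0,"z": 0.15,"twist": 0},{"claw": 0,"x": 0,"y": 0,"z": 0.1,"twist": 0},{"claw": 0,"x": 0,"y": 0,"z": 0.1,"twist": 0},{"claw": 0,"x": 0,"y": 0,"z": 0,"twist": 0}]}}

```text
clock: 9.78
eef_pos: [0.5483, 0.0524, 0.1657]
tool_rot: [0.682, 0.731, -0.0, -0.0]
contact_force: [0.4, 0.6, -0.9]
finger_gap: 0.0147
```

```bash
python3 -c "
from h import *
st();print(manip.get_obs()['wrist_torque'])"
```

```text
t 9.78 p [0.5483 0.0524 0.1657] yaw 4.01 F [ 0.39  0.64 -0.87] gap 0.0147 q [ 0.03  0.36  1.59 -0.    1.18 -0.04] tilt [-1.1e-03 -1.0e-04 -1.0e+00]
[-0.0034723   0.02462613 -0.02525141]
```

Call:
{"fn": "carry_out", "kwargs": {"plan": [{"claw": 0,"x": 0,"y": 0,"z": 0.07,"twist": 0},{"claw": 0,"x": 0,"y": 0,"z": 0.07,"twist": 0},{"claw": 0,"x": 0,"y": 0,"z": 0.07,"twist": 0},{"claw": 0,"x": 0,"y": 0,"z": 0,"twist": 0},{"claw": 0,"x": 0,"y": 0,"z": 0,"twist": 0}]}}

```text
clock: 10.2
eef_pos: [0.5485, 0.0524, 0.1601]
tool_rot: [0.682, 0.731, -0.0, -0.0]
contact_force: [-0.2, -0.3, -0.7]
finger_gap: 0.015
```

```bash
python3 -c "
from h import *
st();snap('wrist','w10');st();crop('w10',(170,130,350,280),4.4,2)"
```

```text
t 10.2 p [0.5485 0.0524 0.1601] yaw 4.01 F [-0.19 -0.33 -0.68] gap 0.015 q [ 0.03  0.37  1.6  -0.    1.17 -0.04] tilt [-1.e-04 -0.e+00 -1.e+00]
t 10.25 p [0.5486 0.0524 0.1602] yaw 4.01 F [-0.17  0.45 -1.73] gap 0.0151 q [ 0.03  0.37  1.6   0.    1.17 -0.04] tilt [ 0.  0. -1.]
```

View pics/w10c.png

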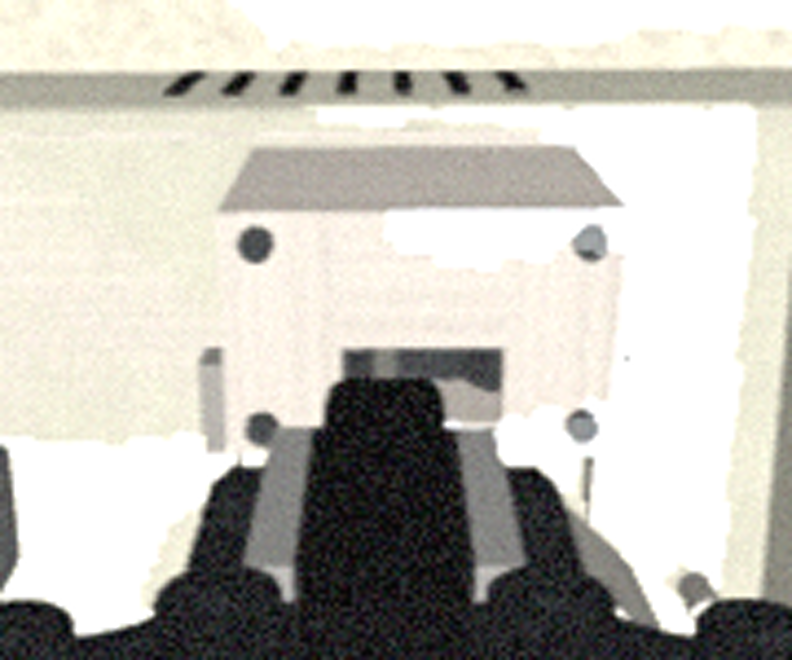

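The blade is in the gap, with its tip about 10 mm below the face and no contact force. Taking the first stroke in small steps.

Call:
{"fn": "carry_out", "kwargs": {"plan": [{"claw": 0,"x": 0,"y": 0.04,"z": 0.02,"twist": 0},{"claw": 0,"x": 0,"y": 0.04,"z": 0,"twist": 0},{"claw": 0,"x": 0,"y": 0.03,"z": 0,"twist": 0},{"claw": 0,"x": 0,"y": 0.03,"z": 0,"twist": 0},{"claw": 0,"x": 0,"y": 0,"z": 0,"twist": 0}]}}

```text
clock: 10.67
eef_pos: [0.5528, 0.0527, 0.1596]
tool_rot: [0.682, 0.731, -0.0, -0.0]
contact_force: [-1.7, -0.3, -0.5]
finger_gap: 0.015
```

Call:
{"fn": "carry_out", "kwargs": {"plan": [{"claw": 0,"x": 0,"y": 0.03,"z": 0,"twist": 0},{"claw": 0,"x": 0,"y": 0.03,"z": 0,"twist": 0},{"claw": 0,"x": 0,"y": 0.03,"z": 0,"twist": 0},{"claw": 0,"x": 0,"y": 0.03,"z": 0,"twist": 0},{"claw": 0,"x": 0,"y": 0,"z": 0,"twist": 0}]}}

```text
clock: 11.08
eef_pos: [0.5565, 0.053, 0.1595]
tool_rot: [0.682, 0.731, 0.0, 0.0]
contact_force: [-0.4, -0.1, -1.4]
finger_gap: 0.0151
```

```bash
python3 -c "
from h import *
st()"
```

```text
t 11.08 p [0.5565 0.053  0.1595] yaw 4.01 F [-0.45 -0.07 -1.36] gap 0.0151 q [ 0.03  0.39  1.58  0.    1.18 -0.04] tilt [ 1.e-04  0.e+00 -1.e+00]
```

Call:
{"fn": "carry_out", "kwargs": {"plan": [{"claw": 0,"x": 0,"y": 0.04,"z": 0,"twist": 0},{"claw": 0,"x": 0,"y": 0.04,"z": 0,"twist": 0},{"claw": 0,"x": 0,"y": 0.04,"z": 0,"twist": 0},{"claw": 0,"x": 0,"y": 0.04,"z": 0,"twist": 0},{"claw": 0,"x": 0,"y": 0,"z": 0,"twist": 0}]}}

```text
clock: 11.5
eef_pos: [0.5614, 0.0533, 0.1596]
tool_rot: [0.682, 0.731, 0.0, 0.0]
contact_force: [-0.3, 0.8, -0.0]
finger_gap: 0.0152
```

```bash
python3 -c "
from h import *
st();snap('wrist','w11');st();crop('w11',(170,130,350,280),4.4,2)"
```

```text
t 11.5 p [0.5614 0.0533 0.1596] yaw 4.0 F [-0.28  0.83 -0.01] gap 0.0152 q [ 0.03  0.4   1.56  0.    1.18 -0.04] tilt [ 3.e-04  0.e+00 -1.e+00]
t 11.55 p [0.5613 0.0533 0.1596] yaw 4.01 F [ 0.31  0.02 -1.45] gap 0.0147 q [ 0.03  0.4   1.56  0.    1.18 -0.04] tilt [ 2.e-04  0.e+00 -1.e+00]
```

View pics/w11c.png

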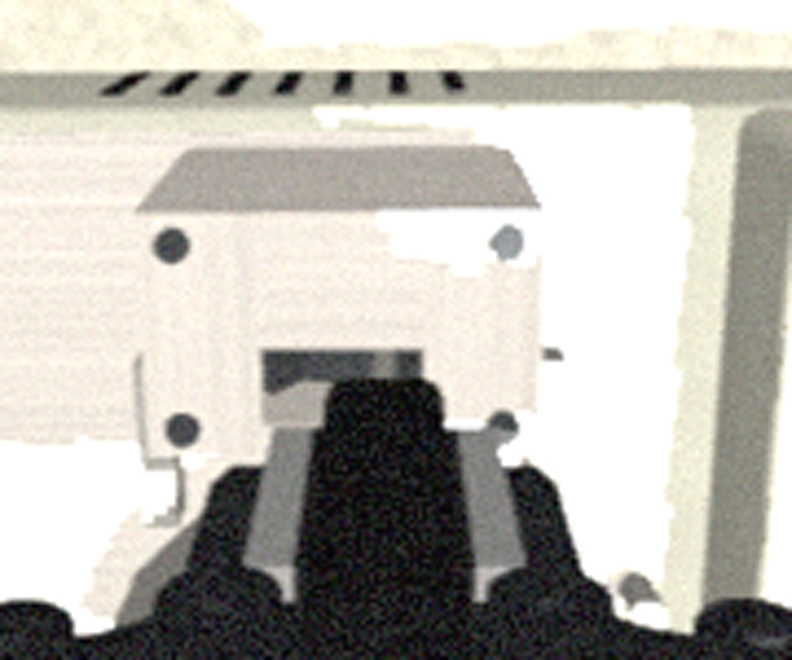

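The blade is at +7 mm with the force gone, so that's one click. I'm lifting out, returning to the -x gap, and lowering.

Call:
{"fn": "carry_out", "kwargs": {"plan": [{"claw": 0,"x": 0,"y": 0,"z": -0.3,"twist": 0},{"claw": 0,"x": 0,"y": 0,"z": -0.3,"twist": 0},{"claw": 0,"x": 0,"y": -0.21,"z": 0,"twist": 0},{"claw": 0,"x": 0,"y": -0.22,"z": 0,"twist": 0},{"claw": 0,"x": 0,"y": 0,"z": 0,"twist": 0}]}}

```text
clock: 11.97
eef_pos: [0.5471, 0.0524, 0.1777]
tool_rot: [0.682, 0.731, -0.0, -0.0]
contact_force: [0.9, -0.2, -2.1]
finger_gap: 0.0152
```

```bash
python3 -c "
from h import *
st();settle('wrist','w12',1);st();crop('w12',(170,130,350,280),4.4,2)"
```

```text
t 11.97 p [0.5471 0.0524 0.1777] yaw 4.01 F [ 0.94 -0.21 -2.11] gap 0.0152 q [ 0.03  0.35  1.59 -0.    1.21 -0.04] tilt [-3.e-04 -0.e+00 -1.e+00]
t 12.07 p [0.5479 0.0524 0.1776] yaw 4.01 F [-0.27  0.2  -2.59] gap 0.0152 q [ 0.03  0.35  1.58 -0.    1.21 -0.04] tilt [-0. -0. -1.]
```

View pics/w12c.png

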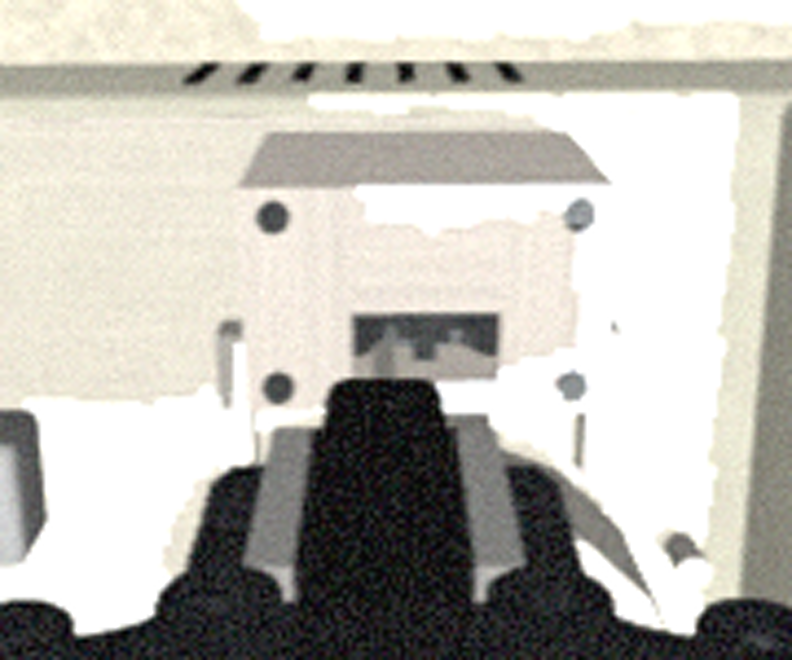

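The tooth stands at column 427, at slot centre (425), so it is at a click. Stroke 2, lowering first.

Call:
{"fn": "carry_out", "kwargs": {"plan": [{"claw": 0,"x": 0,"y": 0.01,"z": 0.2,"twist": 0},{"claw": 0,"x": 0,"y": 0,"z": 0.2,"twist": 0},{"claw": 0,"x": 0,"y": 0,"z": 0.1,"twist": 0},{"claw": 0,"x": 0,"y": 0,"z": 0.1,"twist": 0},{"claw": 0,"x": 0,"y": 0,"z": 0,"twist": 0}]}}

```text
clock: 12.48
eef_pos: [0.5483, 0.0524, 0.1586]
tool_rot: [0.682, 0.731, -0.001, -0.001]
contact_force: [-1.1, 0.2, -1.5]
finger_gap: 0.0149
```

Call:
{"fn": "carry_out", "kwargs": {"plan": [{"claw": 0,"x": 0,"y": 0.03,"z": 0,"twist": 0},{"claw": 0,"x": 0,"y": 0.03,"z": 0,"twist": 0},{"claw": 0,"x": 0,"y": 0.03,"z": 0,"twist": 0},{"claw": 0,"x": 0,"y": 0,"z": 0,"twist": 0},{"claw": 0,"x": 0,"y": 0,"z": 0,"twist": 0}]}}

```text
clock: 12.9
eef_pos: [0.5513, 0.0526, 0.1597]
tool_rot: [0.682, 0.731, 0.0, 0.0]
contact_force: [-1.9, -0.8, -0.3]
finger_gap: 0.0147
```

Call:
{"fn": "carry_out", "kwargs": {"plan": [{"claw": 0,"x": 0,"y": 0.02,"z": 0,"twist": 0},{"claw": 0,"x": 0,"y": 0.02,"z": 0,"twist": 0},{"claw": 0,"x": 0,"y": 0,"z": 0,"twist": 0},{"claw": 0,"x": 0,"y": 0,"z": 0,"twist": 0},{"claw": 0,"x": 0,"y": 0,"z": 0,"twist": 0}]}}

```text
clock: 13.32
eef_pos: [0.5524, 0.0527, 0.1596]
tool_rot: [0.682, 0.731, -0.0, 0.0]
contact_force: [-1.6, 0.5, 0.4]
finger_gap: 0.0153
```

Call:
{"fn": "carry_out", "kwargs": {"plan": [{"claw": 0,"x": 0,"y": 0.02,"z": 0,"twist": 0},{"claw": 0,"x": 0,"y": 0.02,"z": 0,"twist": 0},{"claw": 0,"x": 0,"y": 0.01,"z": 0,"twist": 0},{"claw": 0,"x": 0,"y": 0,"z": 0,"twist": 0},{"claw": 0,"x": 0,"y": 0,"z": 0,"twist": 0}]}}

```text
clock: 13.73
eef_pos: [0.554, 0.0528, 0.1596]
tool_rot: [0.682, 0.731, 0.0, 0.0]
contact_force: [-2.0, -0.6, -0.2]
finger_gap: 0.0152
```

```bash
python3 -c "
from h import *
st()"
```

```text
t 13.73 p [0.554  0.0528 0.1596] yaw 4.01 F [-2.01 -0.62 -0.24] gap 0.0152 q [ 0.03  0.38  1.58 -0.    1.17 -0.04] tilt [ 2.e-04 -0.e+00 -1.e+00]
```

Call:
{"fn": "carry_out", "kwargs": {"plan": [{"claw": 0,"x": 0,"y": 0.02,"z": 0,"twist": 0},{"claw": 0,"x": 0,"y": 0.02,"z": 0,"twist": 0},{"claw": 0,"x": 0,"y": 0.01,"z": 0,"twist": 0},{"claw": 0,"x": 0,"y": 0,"z": 0,"twist": 0},{"claw": 0,"x": 0,"y": 0,"z": 0,"twist": 0}]}}

```text
clock: 14.15
eef_pos: [0.5555, 0.0529, 0.1595]
tool_rot: [0.682, 0.731, 0.0, 0.0]
contact_force: [-1.3, 0.1, -0.9]
finger_gap: 0.0151
```

Call:
{"fn": "carry_out", "kwargs": {"plan": [{"claw": 0,"x": 0,"y": 0.02,"z": 0,"twist": 0},{"claw": 0,"x": 0,"y": 0.02,"z": 0,"twist": 0},{"claw": 0,"x": 0,"y": 0,"z": 0,"twist": 0},{"claw": 0,"x": 0,"y": 0,"z": 0,"twist": 0},{"claw": 0,"x": 0,"y": 0,"z": 0,"twist": 0}]}}

```text
clock: 14.57
eef_pos: [0.5567, 0.053, 0.1596]
tool_rot: [0.682, 0.731, 0.0, 0.0]
contact_force: [-0.4, -0.6, -1.8]
finger_gap: 0.015
```

Call:
{"fn": "carry_out", "kwargs": {"plan": [{"claw": 0,"x": 0,"y": 0.03,"z": 0,"twist": 0},{"claw": 0,"x": 0,"y": 0.03,"z": 0,"twist": 0},{"claw": 0,"x": 0,"y": 0.02,"z": 0,"twist": 0},{"claw": 0,"x": 0,"y": 0,"z": 0,"twist": 0},{"claw": 0,"x": 0,"y": 0,"z": 0,"twist": 0}]}}

```text
clock: 14.98
eef_pos: [0.5591, 0.0531, 0.1596]
tool_rot: [0.682, 0.731, 0.0, 0.0]
contact_force: [-0.6, 1.4, -0.8]
finger_gap: 0.0149
```

Call:
{"fn": "carry_out", "kwargs": {"plan": [{"claw": 0,"x": 0,"y": 0.02,"z": 0,"twist": 0},{"claw": 0,"x": 0,"y": 0.02,"z": 0,"twist": 0},{"claw": 0,"x": 0,"y": 0.02,"z": 0,"twist": 0},{"claw": 0,"x": 0,"y": 0,"z": 0,"twist": 0},{"claw": 0,"x": 0,"y": 0,"z": 0,"twist": 0}]}}

```text
clock: 15.4
eef_pos: [0.5608, 0.0533, 0.1596]
tool_rot: [0.682, 0.731, -0.0, -0.0]
contact_force: [0.1, -0.0, -1.2]
finger_gap: 0.0148
```

Click 2 is done and the force is gone. On to stroke 3.

Call:
{"fn": "carry_out", "kwargs": {"plan": [{"claw": 0,"x": 0,"y": 0.01,"z": -0.3,"twist": 0},{"claw": 0,"x": 0,"y": 0,"z": -0.3,"twist": 0},{"claw": 0,"x": 0,"y": -0.21,"z": 0,"twist": 0},{"claw": 0,"x": 0,"y": -0.21,"z": 0,"twist": 0},{"claw": 0,"x": 0,"y": 0,"z": 0,"twist": 0}]}}

```text
clock: 15.82
eef_pos: [0.5474, 0.0524, 0.1777]
tool_rot: [0.682, 0.731, -0.0, -0.0]
contact_force: [-0.7, -0.2, -0.7]
finger_gap: 0.015
```

```bash
python3 -c "
from h import *
settle('wrist','w13',1);st();crop('w13',(170,130,350,280),4.4,2)"
```

```text
t 15.92 p [0.5482 0.0524 0.1776] yaw 4.01 F [-0.46 -0.18 -0.55] gap 0.0153 q [ 0.03  0.35  1.58  0.    1.21 -0.04] tilt [-1.e-04  0.e+00 -1.e+00]
```

View pics/w13c.png

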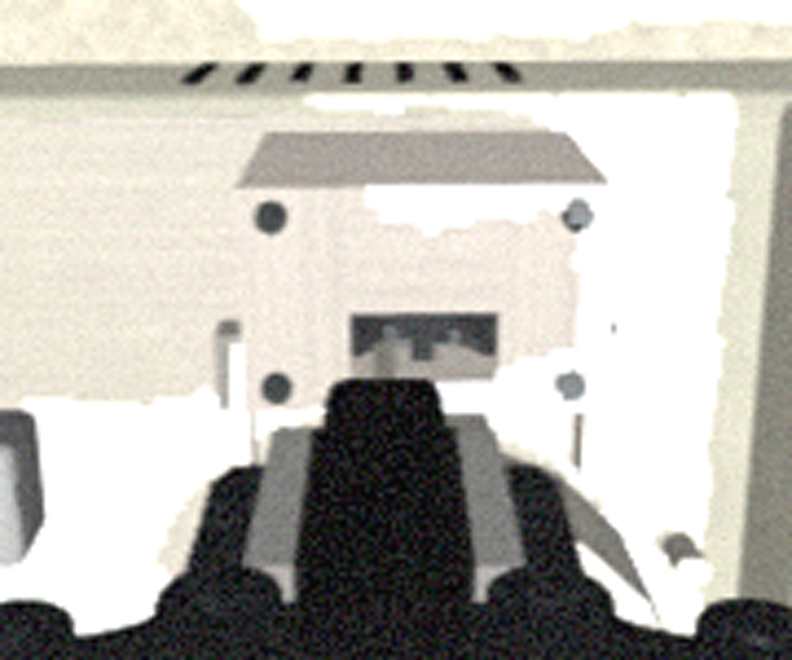

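The tooth is again at slot centre (column 424), so the wheel is at a click.

Call:
{"fn": "carry_out", "kwargs": {"plan": [{"claw": 0,"x": 0,"y": 0,"z": 0.2,"twist": 0},{"claw": 0,"x": 0,"y": 0,"z": 0.2,"twist": 0},{"claw": 0,"x": 0,"y": 0,"z": 0.1,"twist": 0},{"claw": 0,"x": 0,"y": 0,"z": 0.1,"twist": 0},{"claw": 0,"x": 0,"y": 0,"z": 0,"twist": 0}]}}

```text
clock: 16.33
eef_pos: [0.5483, 0.0524, 0.1586]
tool_rot: [0.682, 0.731, -0.001, -0.001]
contact_force: [-0.2, 0.5, -1.8]
finger_gap: 0.0149
```

Call:
{"fn": "carry_out", "kwargs": {"plan": [{"claw": 0,"x": 0,"y": 0.03,"z": 0,"twist": 0},{"claw": 0,"x": 0,"y": 0.03,"z": 0,"twist": 0},{"claw": 0,"x": 0,"y": 0.02,"z": 0,"twist": 0},{"claw": 0,"x": 0,"y": 0,"z": 0,"twist": 0},{"claw": 0,"x": 0,"y": 0,"z": 0,"twist": 0}]}}

```text
clock: 16.75
eef_pos: [0.551, 0.0526, 0.1597]
tool_rot: [0.682, 0.731, 0.0, 0.0]
contact_force: [1.0, 0.3, -0.8]
finger_gap: 0.0151
```

Call:
{"fn": "carry_out", "kwargs": {"plan": [{"claw": 0,"x": 0,"y": 0.02,"z": 0,"twist": 0},{"claw": 0,"x": 0,"y": 0.02,"z": 0,"twist": 0},{"claw": 0,"x": 0,"y": 0,"z": 0,"twist": 0},{"claw": 0,"x": 0,"y": 0,"z": 0,"twist": 0},{"claw": 0,"x": 0,"y": 0,"z": 0,"twist": 0}]}}

```text
clock: 17.17
eef_pos: [0.5521, 0.0526, 0.1596]
tool_rot: [0.682, 0.731, -0.0, -0.0]
contact_force: [-2.6, 0.0, 0.3]
finger_gap: 0.015
```

Call:
{"fn": "carry_out", "kwargs": {"plan": [{"claw": 0,"x": 0,"y": 0.02,"z": 0,"twist": 0},{"claw": 0,"x": 0,"y": 0.02,"z": 0,"twist": 0},{"claw": 0,"x": 0,"y": 0,"z": 0,"twist": 0},{"claw": 0,"x": 0,"y": 0,"z": 0,"twist": 0},{"claw": 0,"x": 0,"y": 0,"z": 0,"twist": 0}]}}

```text
clock: 17.58
eef_pos: [0.5534, 0.0528, 0.1596]
tool_rot: [0.682, 0.731, 0.0, 0.0]
contact_force: [-1.4, -0.8, -0.4]
finger_gap: 0.0154
```

Call:
{"fn": "carry_out", "kwargs": {"plan": [{"claw": 0,"x": 0,"y": 0.02,"z": 0,"twist": 0},{"claw": 0,"x": 0,"y": 0.01,"z": 0,"twist": 0},{"claw": 0,"x": 0,"y": 0,"z": 0,"twist": 0},{"claw": 0,"x": 0,"y": 0,"z": 0,"twist": 0},{"claw": 0,"x": 0,"y": 0,"z": 0,"twist": 0}]}}

```text
clock: 18.0
eef_pos: [0.5542, 0.0528, 0.1596]
tool_rot: [0.682, 0.731, 0.0, 0.0]
contact_force: [-0.8, -0.4, 0.1]
finger_gap: 0.0151
```

Call:
{"fn": "carry_out", "kwargs": {"plan": [{"claw": 0,"x": 0,"y": 0.02,"z": 0,"twist": 0},{"claw": 0,"x": 0,"y": 0.02,"z": 0,"twist": 0},{"claw": 0,"x": 0,"y": 0,"z": 0,"twist": 0},{"claw": 0,"x": 0,"y": 0,"z": 0,"twist": 0},{"claw": 0,"x": 0,"y": 0,"z": 0,"twist": 0}]}}

```text
clock: 18.42
eef_pos: [0.5555, 0.0529, 0.1596]
tool_rot: [0.682, 0.731, 0.0, 0.0]
contact_force: [-1.1, -0.4, -1.1]
finger_gap: 0.0153
```

Call:
{"fn": "carry_out", "kwargs": {"plan": [{"claw": 0,"x": 0,"y": 0.02,"z": 0,"twist": 0},{"claw": 0,"x": 0,"y": 0.02,"z": 0,"twist": 0},{"claw": 0,"x": 0,"y": 0,"z": 0,"twist": 0},{"claw": 0,"x": 0,"y": 0,"z": 0,"twist": 0},{"claw": 0,"x": 0,"y": 0,"z": 0,"twist": 0}]}}

```text
clock: 18.83
eef_pos: [0.5567, 0.053, 0.1596]
tool_rot: [0.682, 0.731, 0.0, 0.0]
contact_force: [-0.6, -0.9, -2.1]
finger_gap: 0.0151
```

Call:
{"fn": "carry_out", "kwargs": {"plan": [{"claw": 0,"x": 0,"y": 0.02,"z": 0,"twist": 0},{"claw": 0,"x": 0,"y": 0.02,"z": 0,"twist": 0},{"claw": 0,"x": 0,"y": 0.01,"z": 0,"twist": 0},{"claw": 0,"x": 0,"y": 0,"z": 0,"twist": 0},{"claw": 0,"x": 0,"y": 0,"z": 0,"twist": 0}]}}

```text
clock: 19.25
eef_pos: [0.5582, 0.0531, 0.1596]
tool_rot: [0.682, 0.731, 0.0, 0.0]
contact_force: [-0.1, -0.6, -0.8]
finger_gap: 0.0152
```

Call:
{"fn": "carry_out", "kwargs": {"plan": [{"claw": 0,"x": 0,"y": 0.02,"z": 0,"twist": 0},{"claw": 0,"x": 0,"y": 0.02,"z": 0,"twist": 0},{"claw": 0,"x": 0,"y": 0.01,"z": 0,"twist": 0},{"claw": 0,"x": 0,"y": 0,"z": 0,"twist": 0},{"claw": 0,"x": 0,"y": 0,"z": 0,"twist": 0}]}}

```text
clock: 19.67
eef_pos: [0.5596, 0.0532, 0.1595]
tool_rot: [0.682, 0.731, -0.0, -0.0]
contact_force: [-0.7, -0.2, -0.9]
finger_gap: 0.0148
```

Call:
{"fn": "carry_out", "kwargs": {"plan": [{"claw": 0,"x": 0,"y": 0.02,"z": 0,"twist": 0},{"claw": 0,"x": 0,"y": 0.02,"z": 0,"twist": 0},{"claw": 0,"x": 0,"y": 0,"z": 0,"twist": 0},{"claw": 0,"x": 0,"y": 0,"z": 0,"twist": 0},{"claw": 0,"x": 0,"y": 0,"z": 0,"twist": 0}]}}

```text
clock: 20.08
eef_pos: [0.5608, 0.0533, 0.1596]
tool_rot: [0.682, 0.731, -0.0, -0.0]
contact_force: [0.1, 0.7, -1.3]
finger_gap: 0.0153
```

```bash
python3 -c "
from h import *
settle('wrist','w14',0);st();crop('w14',(170,130,350,280),4.4,2)"
```

```text
t 20.13 p [0.5608 0.0533 0.1596] yaw 4.01 F [-0.01 -0.53 -1.55] gap 0.015 q [ 0.03  0.4   1.56  0.    1.18 -0.04] tilt [ 0.  0. -1.]
```

View pics/w14c.png

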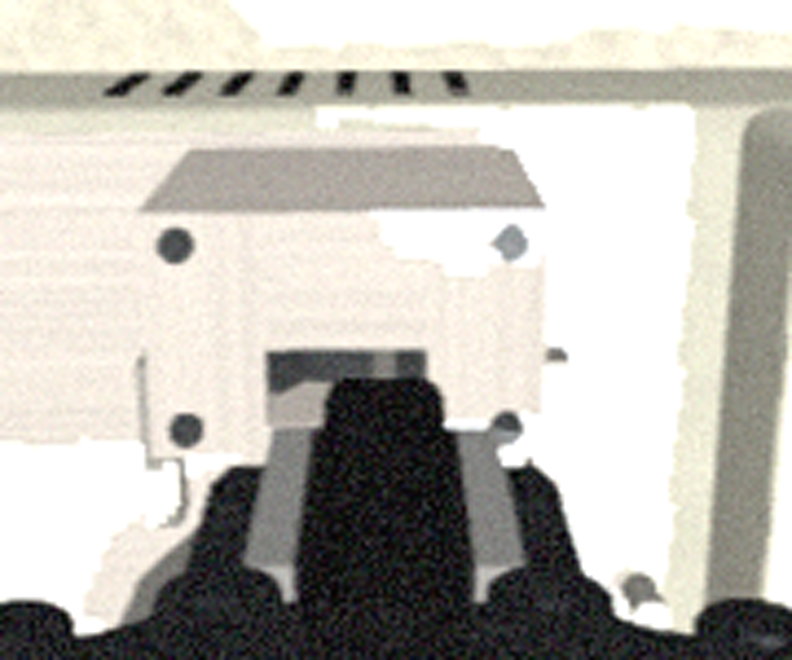

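That makes three clicks with the force gone after each. Contact must therefore come early in stroke 4, so I'll push very gently.

Call:
{"fn": "carry_out", "kwargs": {"plan": [{"claw": 0,"x": 0,"y": 0.01,"z": -0.3,"twist": 0},{"claw": 0,"x": 0,"y": 0,"z": -0.3,"twist": 0},{"claw": 0,"x": 0,"y": -0.21,"z": 0,"twist": 0},{"claw": 0,"x": 0,"y": -0.21,"z": 0,"twist": 0},{"claw": 0,"x": 0,"y": 0,"z": 0,"twist": 0}]}}

```text
clock: 20.55
eef_pos: [0.5474, 0.0524, 0.1777]
tool_rot: [0.682, 0.731, -0.0, -0.0]
contact_force: [0.3, 0.0, -2.1]
finger_gap: 0.015
```

```bash
python3 -c "
from h import *
settle('wrist','w15',1);snap('top','t15');st();crop('w15',(170,130,350,280),4.4,2);crop('t15',(225,145,305,205),9,1.5);crop('top0',(225,145,305,205),9,1.5)"
```

```text
t 20.7 p [0.5484 0.0524 0.1775] yaw 4.0 F [-0.01 -1.18 -1.2 ] gap 0.0149 q [ 0.03  0.35  1.58 -0.    1.21 -0.04] tilt [-1.e-04 -0.e+00 -1.e+00]
```

View pics/w15c.png

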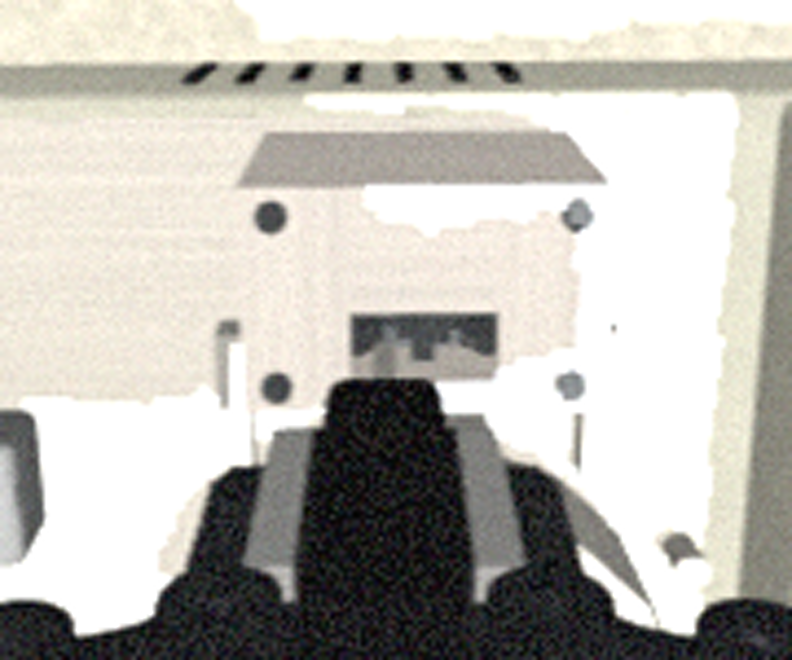

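View pics/t15c.png

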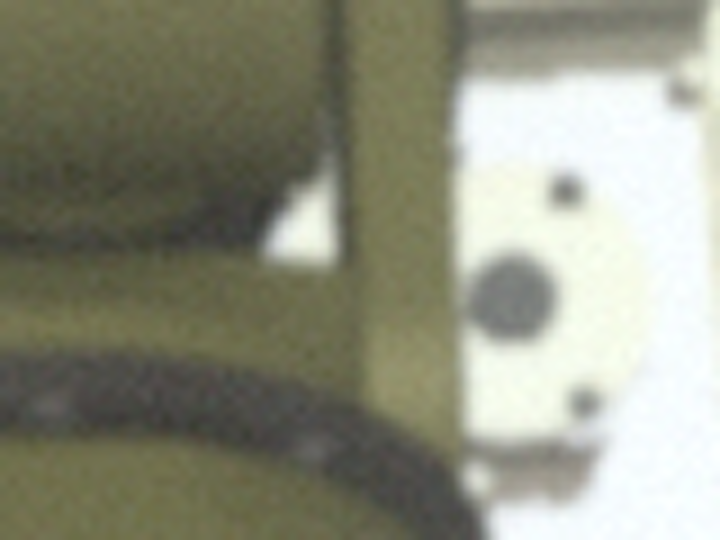

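The tooth is at the click place at column 424, and the arm blocks the top view of the shoe. Starting stroke 4.

Call:
{"fn": "carry_out", "kwargs": {"plan": [{"claw": 0,"x": 0,"y": 0,"z": 0.2,"twist": 0},{"claw": 0,"x": 0,"y": 0,"z": 0.2,"twist": 0},{"claw": 0,"x": 0,"y": 0,"z": 0.1,"twist": 0},{"claw": 0,"x": 0,"y": 0,"z": 0.1,"twist": 0},{"claw": 0,"x": 0,"y": 0,"z": 0,"twist": 0}]}}

```text
clock: 21.12
eef_pos: [0.5483, 0.0524, 0.1586]
tool_rot: [0.682, 0.731, -0.001, -0.001]
contact_force: [-0.1, -0.1, -0.8]
finger_gap: 0.0151
```

Call:
{"fn": "carry_out", "kwargs": {"plan": [{"claw": 0,"x": 0,"y": 0.02,"z": 0,"twist": 0},{"claw": 0,"x": 0,"y": 0.02,"z": 0,"twist": 0},{"claw": 0,"x": 0,"y": 0.02,"z": 0,"twist": 0},{"claw": 0,"x": 0,"y": 0,"z": 0,"twist": 0},{"claw": 0,"x": 0,"y": 0,"z": 0,"twist": 0}]}}

```text
clock: 21.53
eef_pos: [0.5504, 0.0525, 0.1597]
tool_rot: [0.682, 0.731, 0.0, 0.0]
contact_force: [0.6, 0.7, -1.1]
finger_gap: 0.0148
```

Call:
{"fn": "carry_out", "kwargs": {"plan": [{"claw": 0,"x": 0,"y": 0.01,"z": 0,"twist": 0},{"claw": 0,"x": 0,"y": 0.01,"z": 0,"twist": 0},{"claw": 0,"x": 0,"y": 0,"z": 0,"twist": 0},{"claw": 0,"x": 0,"y": 0,"z": 0,"twist": 0},{"claw": 0,"x": 0,"y": 0,"z": 0,"twist": 0}]}}

```text
clock: 21.95
eef_pos: [0.5509, 0.0526, 0.1596]
tool_rot: [0.682, 0.731, -0.0, 0.0]
contact_force: [0.3, 0.3, -1.8]
finger_gap: 0.015
```

Call:
{"fn": "carry_out", "kwargs": {"plan": [{"claw": 0,"x": 0,"y": 0.01,"z": 0,"twist": 0},{"claw": 0,"x": 0,"y": 0.01,"z": 0,"twist": 0},{"claw": 0,"x": 0,"y": 0,"z": 0,"twist": 0},{"claw": 0,"x": 0,"y": 0,"z": 0,"twist": 0},{"claw": 0,"x": 0,"y": 0,"z": 0,"twist": 0}]}}

```text
clock: 22.37
eef_pos: [0.5514, 0.0526, 0.1596]
tool_rot: [0.682, 0.731, -0.0, -0.0]
contact_force: [-2.0, -0.1, 0.7]
finger_gap: 0.015
```

Call:
{"fn": "carry_out", "kwargs": {"plan": [{"claw": 0,"x": 0,"y": 0.01,"z": 0,"twist": 0},{"claw": 0,"x": 0,"y": 0.01,"z": 0,"twist": 0},{"claw": 0,"x": 0,"y": 0,"z": 0,"twist": 0},{"claw": 0,"x": 0,"y": 0,"z": 0,"twist": 0},{"claw": 0,"x": 0,"y": 0,"z": 0,"twist": 0}]}}

```text
clock: 22.78
eef_pos: [0.5521, 0.0527, 0.1596]
tool_rot: [0.682, 0.731, -0.0, -0.0]
contact_force: [-3.2, -0.0, 1.2]
finger_gap: 0.0149
```

Call:
{"fn": "carry_out", "kwargs": {"plan": [{"claw": 0,"x": 0,"y": 0.01,"z": 0,"twist": 0},{"claw": 0,"x": 0,"y": 0.01,"z": 0,"twist": 0},{"claw": 0,"x": 0,"y": 0,"z": 0,"twist": 0},{"claw": 0,"x": 0,"y": 0,"z": 0,"twist": 0},{"claw": 0,"x": 0,"y": 0,"z": 0,"twist": 0}]}}

```text
clock: 23.2
eef_pos: [0.5527, 0.0527, 0.1596]
tool_rot: [0.682, 0.731, -0.0, -0.0]
contact_force: [-3.6, -0.7, 1.3]
finger_gap: 0.0151
```

Call:
{"fn": "carry_out", "kwargs": {"plan": [{"claw": 0,"x": 0,"y": 0.01,"z": 0,"twist": 0},{"claw": 0,"x": 0,"y": 0.01,"z": 0,"twist": 0},{"claw": 0,"x": 0,"y": 0,"z": 0,"twist": 0},{"claw": 0,"x": 0,"y": 0,"z": 0,"twist": 0},{"claw": 0,"x": 0,"y": 0,"z": 0,"twist": 0}]}}

```text
clock: 23.62
eef_pos: [0.5533, 0.0527, 0.1596]
tool_rot: [0.682, 0.731, -0.0, -0.0]
contact_force: [-3.9, -0.9, 2.2]
finger_gap: 0.0152
```

Call:
{"fn": "carry_out", "kwargs": {"plan": [{"claw": 0,"x": 0,"y": 0.01,"z": 0,"twist": 0},{"claw": 0,"x": 0,"y": 0,"z": 0,"twist": 0},{"claw": 0,"x": 0,"y": 0,"z": 0,"twist": 0},{"claw": 0,"x": 0,"y": 0,"z": 0,"twist": 0},{"claw": 0,"x": 0,"y": 0,"z": 0,"twist": 0}]}}

```text
clock: 24.03
eef_pos: [0.5535, 0.0528, 0.1595]
tool_rot: [0.682, 0.731, -0.0, -0.0]
contact_force: [-5.1, -0.4, 2.6]
finger_gap: 0.0152
```

Call:
{"fn": "carry_out", "kwargs": {"plan": [{"claw": 0,"x": 0,"y": 0.01,"z": 0,"twist": 0},{"claw": 0,"x": 0,"y": 0,"z": 0,"twist": 0},{"claw": 0,"x": 0,"y": 0,"z": 0,"twist": 0},{"claw": 0,"x": 0,"y": 0,"z": 0,"twist": 0},{"claw": 0,"x": 0,"y": 0,"z": 0,"twist": 0}]}}

```text
clock: 24.45
eef_pos: [0.5538, 0.0528, 0.1596]
tool_rot: [0.682, 0.731, -0.0, -0.0]
contact_force: [-5.8, 0.3, 1.9]
finger_gap: 0.0148
```

```bash
python3 -c "
from h import *
st()"
```

```text
t 24.45 p [0.5538 0.0528 0.1596] yaw 4.01 F [-5.82  0.3   1.94] gap 0.0148 q [ 0.03  0.38  1.58 -0.    1.17 -0.04] tilt [-3.e-04 -0.e+00 -1.e+00]
```

Call:
{"fn": "carry_out", "kwargs": {"plan": [{"claw": 0,"x": 0,"y": 0.01,"z": 0,"twist": 0},{"claw": 0,"x": 0,"y": 0,"z": 0,"twist": 0},{"claw": 0,"x": 0,"y": 0,"z": 0,"twist": 0},{"claw": 0,"x": 0,"y": 0,"z": 0,"twist": 0},{"claw": 0,"x": 0,"y": 0,"z": 0,"twist": 0}]}}

```text
clock: 24.87
eef_pos: [0.5541, 0.0528, 0.1595]
tool_rot: [0.682, 0.731, -0.0, -0.0]
contact_force: [-5.1, 0.3, 2.2]
finger_gap: 0.0151
```

Call:
{"fn": "carry_out", "kwargs": {"plan": [{"claw": 0,"x": 0,"y": 0.01,"z": 0,"twist": 0},{"claw": 0,"x": 0,"y": 0,"z": 0,"twist": 0},{"claw": 0,"x": 0,"y": 0,"z": 0,"twist": 0},{"claw": 0,"x": 0,"y": 0,"z": 0,"twist": 0},{"claw": 0,"x": 0,"y": 0,"z": 0,"twist": 0}]}}

```text
clock: 25.28
eef_pos: [0.5544, 0.0528, 0.1596]
tool_rot: [0.682, 0.731, -0.0, -0.0]
contact_force: [-6.3, -0.7, 1.9]
finger_gap: 0.0153
```

Call:
{"fn": "carry_out", "kwargs": {"plan": [{"claw": 0,"x": 0,"y": 0.01,"z": 0,"twist": 0},{"claw": 0,"x": 0,"y": 0,"z": 0,"twist": 0},{"claw": 0,"x": 0,"y": 0,"z": 0,"twist": 0},{"claw": 0,"x": 0,"y": 0,"z": 0,"twist": 0},{"claw": 0,"x": 0,"y": 0,"z": 0,"twist": 0}]}}

```text
clock: 25.7
eef_pos: [0.5546, 0.0528, 0.1595]
tool_rot: [0.682, 0.731, -0.0, -0.0]
contact_force: [-6.7, -0.9, 3.5]
finger_gap: 0.0148
```

Call:
{"fn": "carry_out", "kwargs": {"plan": [{"claw": 0,"x": 0,"y": 0.01,"z": 0,"twist": 0},{"claw": 0,"x": 0,"y": 0,"z": 0,"twist": 0},{"claw": 0,"x": 0,"y": 0,"z": 0,"twist": 0},{"claw": 0,"x": 0,"y": 0,"z": 0,"twist": 0},{"claw": 0,"x": 0,"y": 0,"z": 0,"twist": 0}]}}

```text
clock: 26.12
eef_pos: [0.5549, 0.0529, 0.1595]
tool_rot: [0.682, 0.731, -0.0, -0.0]
contact_force: [-6.3, -0.5, 1.5]
finger_gap: 0.0146
```

```bash
python3 -c "
from h import *
st();settle('wrist','w16',0);st();crop('w16',(170,130,350,280),4.4,2)"
```

```text
t 26.12 p [0.5549 0.0529 0.1595] yaw 4.01 F [-6.32 -0.48  1.53] gap 0.0146 q [ 0.03  0.38  1.58 -0.    1.18 -0.04] tilt [-8.e-04 -0.e+00 -1.e+00]
t 26.17 p [0.5549 0.0529 0.1595] yaw 4.01 F [-6.58 -1.49  1.77] gap 0.0147 q [ 0.03  0.38  1.58 -0.    1.18 -0.04] tilt [-8.e-04 -1.e-04 -1.e+00]
```

View pics/w16c.png

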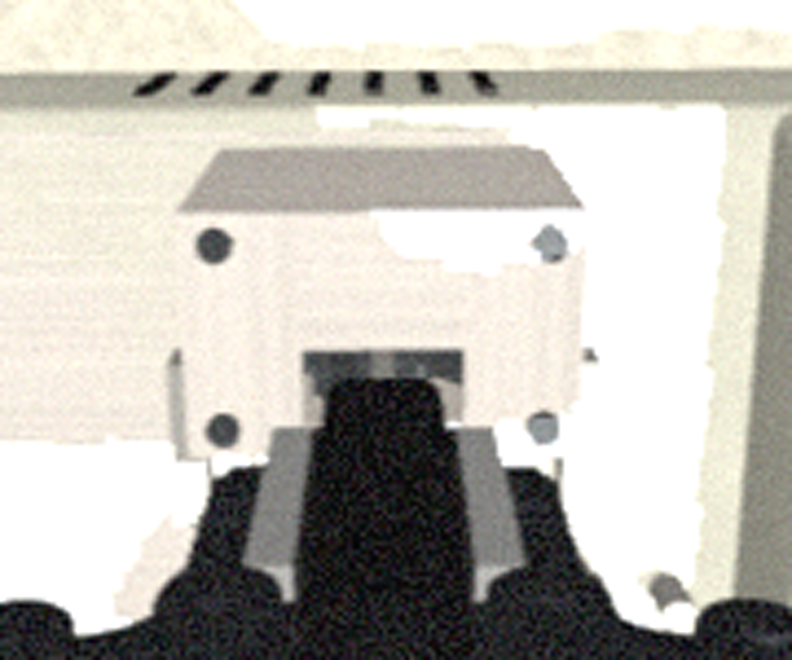

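The force stays at about 6.5 N. I'll take a couple more 0.3 mm steps to confirm it's firm.

Call:
{"fn": "carry_out", "kwargs": {"plan": [{"claw": 0,"x": 0,"y": 0.01,"z": 0,"twist": 0},{"claw": 0,"x": 0,"y": 0,"z": 0,"twist": 0},{"claw": 0,"x": 0,"y": 0.01,"z": 0,"twist": 0},{"claw": 0,"x": 0,"y": 0,"z": 0,"twist": 0},{"claw": 0,"x": 0,"y": 0,"z": 0,"twist": 0}]}}

```text
clock: 26.58
eef_pos: [0.5554, 0.0529, 0.1595]
tool_rot: [0.682, 0.731, -0.0, -0.0]
contact_force: [-8.1, -1.1, 2.2]
finger_gap: 0.0152
```

```bash
python3 -c "
from h import *
st();snap('wrist','w17');st()"
```

```text
t 26.58 p [0.5554 0.0529 0.1595] yaw 4.01 F [-8.05 -1.09  2.21] gap 0.0152 q [ 0.03  0.39  1.58 -0.    1.18 -0.04] tilt [-1.e-03 -1.e-04 -1.e+00]
t 26.63 p [0.5554 0.0529 0.1595] yaw 4.01 F [-6.61  0.03  1.9 ] gap 0.015 q [ 0.03  0.39  1.58 -0.    1.18 -0.04] tilt [-1.1e-03 -1.0e-04 -1.0e+00]
```

It's firm: 7 to 8 N and it stays, where earlier strokes showed about 1 N at this point. I'm easing off, lifting out, and moving over the +x gap.

Call:
{"fn": "carry_out", "kwargs": {"plan": [{"claw": 0,"x": 0,"y": -0.05,"z": 0,"twist": 0},{"claw": 0,"x": 0,"y": -0.06,"z": 0,"twist": 0},{"claw": 0,"x": 0,"y": -0.07,"z": 0,"twist": 0},{"claw": 0,"x": 0,"y": 0,"z": 0,"twist": 0},{"claw": 0,"x": 0,"y": 0,"z": 0,"twist": 0}]}}

```text
clock: 27.05
eef_pos: [0.5506, 0.0525, 0.1596]
tool_rot: [0.682, 0.731, 0.0, 0.0]
contact_force: [-0.8, 0.3, -2.2]
finger_gap: 0.0154
```

Call:
{"fn": "carry_out", "kwargs": {"plan": [{"claw": 0,"x": 0,"y": 0,"z": -0.3,"twist": 0},{"claw": 0,"x": 0,"y": 0,"z": -0.3,"twist": 0},{"claw": 0,"x": 0,"y": 0.17,"z": 0,"twist": 0},{"claw": 0,"x": 0,"y": 0.17,"z": 0,"twist": 0},{"claw": 0,"x": 0,"y": 0,"z": 0,"twist": 0}]}}

```text
clock: 27.47
eef_pos: [0.5614, 0.0533, 0.1777]
tool_rot: [0.682, 0.731, 0.0, 0.0]
contact_force: [-0.3, 0.3, -0.4]
finger_gap: 0.0147
```

```bash
python3 -c "
from h import *
settle('wrist','w18',1);st();crop('w18',(170,130,350,280),4.4,2)"
```

```text
t 27.57 p [0.5606 0.0532 0.1771] yaw 4.0 F [-0.73 -1.42 -0.91] gap 0.0152 q [ 0.03  0.38  1.55  0.    1.22 -0.04] tilt [-6.e-04 -0.e+00 -1.e+00]
```

View pics/w18c.png

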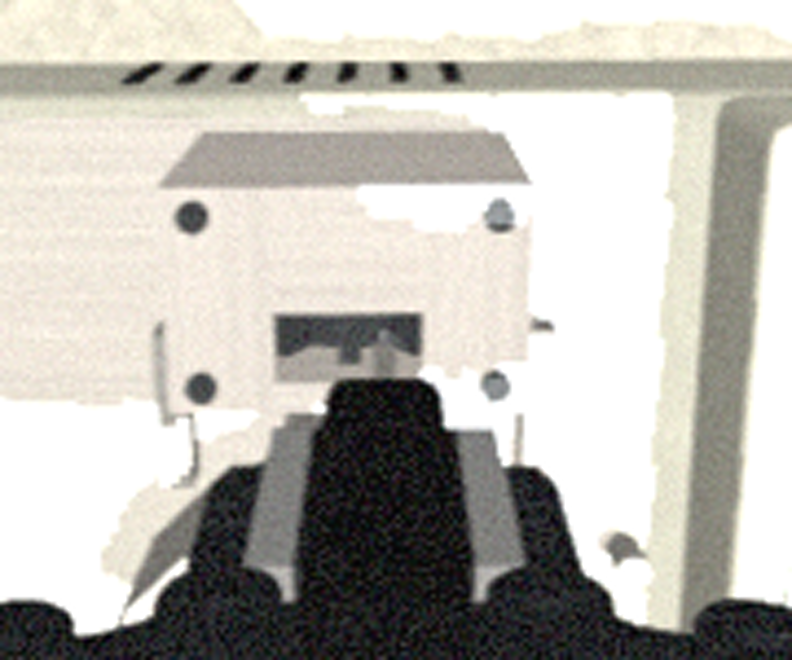

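The tooth is back at slot centre, column 347 against 348.5, so the wheel sprung back to the click. The blade is over the +x gap. First click back.

Call:
{"fn": "carry_out", "kwargs": {"plan": [{"claw": 0,"x": 0,"y": 0,"z": 0.2,"twist": 0},{"claw": 0,"x": 0,"y": 0,"z": 0.2,"twist": 0},{"claw": 0,"x": 0,"y": 0,"z": 0.1,"twist": 0},{"claw": 0,"x": 0,"y": 0,"z": 0.1,"twist": 0},{"claw": 0,"x": 0,"y": 0,"z": 0,"twist": 0}]}}

```text
clock: 27.98
eef_pos: [0.5602, 0.0532, 0.1587]
tool_rot: [0.682, 0.731, -0.0, -0.0]
contact_force: [0.5, -0.2, -2.7]
finger_gap: 0.015
```

Call:
{"fn": "carry_out", "kwargs": {"plan": [{"claw": 0,"x": 0,"y": -0.04,"z": 0,"twist": 0},{"claw": 0,"x": 0,"y": -0.04,"z": 0,"twist": 0},{"claw": 0,"x": 0,"y": -0.04,"z": 0,"twist": 0},{"claw": 0,"x": 0,"y": -0.03,"z": 0,"twist": 0},{"claw": 0,"x": 0,"y": 0,"z": 0,"twist": 0}]}}

```text
clock: 28.4
eef_pos: [0.5561, 0.0529, 0.1598]
tool_rot: [0.682, 0.731, 0.0, 0.0]
contact_force: [1.9, -0.7, -2.2]
finger_gap: 0.015
```

Call:
{"fn": "carry_out", "kwargs": {"plan": [{"claw": 0,"x": 0,"y": -0.04,"z": 0,"twist": 0},{"claw": 0,"x": 0,"y": -0.04,"z": 0,"twist": 0},{"claw": 0,"x": 0,"y": -0.04,"z": 0,"twist": 0},{"claw": 0,"x": 0,"y": -0.03,"z": 0,"twist": 0},{"claw": 0,"x": 0,"y": 0,"z": 0,"twist": 0}]}}

```text
clock: 28.82
eef_pos: [0.5512, 0.0526, 0.1596]
tool_rot: [0.682, 0.731, -0.0, -0.0]
contact_force: [-0.2, 0.5, -0.6]
finger_gap: 0.0154
```

Call:
{"fn": "carry_out", "kwargs": {"plan": [{"claw": 0,"x": 0,"y": -0.04,"z": 0,"twist": 0},{"claw": 0,"x": 0,"y": -0.04,"z": 0,"twist": 0},{"claw": 0,"x": 0,"y": -0.04,"z": 0,"twist": 0},{"claw": 0,"x": 0,"y": -0.02,"z": 0,"twist": 0},{"claw": 0,"x": 0,"y": 0,"z": 0,"twist": 0}]}}

```text
clock: 29.23
eef_pos: [0.5472, 0.0523, 0.1596]
tool_rot: [0.682, 0.731, -0.0, -0.0]
contact_force: [1.4, -0.2, -1.3]
finger_gap: 0.0148
```

Lift, move back over the +x gap, and check.

Call:
{"fn": "carry_out", "kwargs": {"plan": [{"claw": 0,"x": 0,"y": 0,"z": -0.3,"twist": 0},{"claw": 0,"x": 0,"y": 0,"z": -0.3,"twist": 0},{"claw": 0,"x": 0,"y": 0.22,"z": 0,"twist": 0},{"claw": 0,"x": 0,"y": 0.22,"z": 0,"twist": 0},{"claw": 0,"x": 0,"y": 0,"z": 0,"twist": 0}]}}

```text
clock: 29.65
eef_pos: [0.5617, 0.0533, 0.1776]
tool_rot: [0.682, 0.731, 0.0, 0.0]
contact_force: [0.5, 0.3, -0.8]
finger_gap: 0.015
```

```bash
python3 -c "
from h import *
settle('wrist','w19',1);st();crop('w19',(170,130,350,280),4.4,2)"
```

```text
t 29.75 p [0.5606 0.0532 0.1771] yaw 4.01 F [ 0.61  0.05 -1.64] gap 0.0149 q [ 0.03  0.38  1.55 -0.    1.22 -0.04] tilt [-7.e-04 -0.e+00 -1.e+00]
```

View pics/w19c.png

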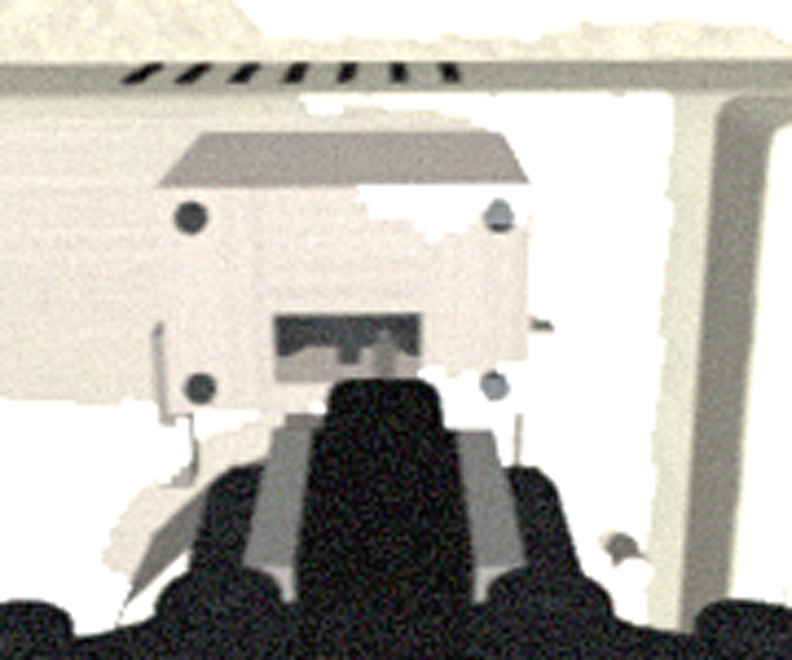

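The tooth is at the click place again at column 347. The shoe has shifted back too, with its rear edge now showing at (300,420). Second click back.

Call:
{"fn": "carry_out", "kwargs": {"plan": [{"claw": 0,"x": 0,"y": 0,"z": 0.2,"twist": 0},{"claw": 0,"x": 0,"y": 0,"z": 0.2,"twist": 0},{"claw": 0,"x": 0,"y": 0,"z": 0.1,"twist": 0},{"claw": 0,"x": 0,"y": 0,"z": 0.1,"twist": 0},{"claw": 0,"x": 0,"y": 0,"z": 0,"twist": 0}]}}

```text
clock: 30.17
eef_pos: [0.5602, 0.0532, 0.1587]
tool_rot: [0.682, 0.731, -0.0, -0.0]
contact_force: [0.7, 0.8, -1.8]
finger_gap: 0.015
```

Call:
{"fn": "carry_out", "kwargs": {"plan": [{"claw": 0,"x": 0,"y": -0.04,"z": 0,"twist": 0},{"claw": 0,"x": 0,"y": -0.04,"z": 0,"twist": 0},{"claw": 0,"x": 0,"y": -0.04,"z": 0,"twist": 0},{"claw": 0,"x": 0,"y": -0.03,"z": 0,"twist": 0},{"claw": 0,"x": 0,"y": 0,"z": 0,"twist": 0}]}}

```text
clock: 30.58
eef_pos: [0.5561, 0.0529, 0.1599]
tool_rot: [0.682, 0.731, 0.0, 0.0]
contact_force: [1.2, -0.3, -1.5]
finger_gap: 0.0153
```

Call:
{"fn": "carry_out", "kwargs": {"plan": [{"claw": 0,"x": 0,"y": -0.04,"z": 0,"twist": 0},{"claw": 0,"x": 0,"y": -0.04,"z": 0,"twist": 0},{"claw": 0,"x": 0,"y": -0.04,"z": 0,"twist": 0},{"claw": 0,"x": 0,"y": -0.03,"z": 0,"twist": 0},{"claw": 0,"x": 0,"y": 0,"z": 0,"twist": 0}]}}

```text
clock: 31.0
eef_pos: [0.5512, 0.0526, 0.1595]
tool_rot: [0.682, 0.731, -0.0, -0.0]
contact_force: [-0.4, 0.2, -1.2]
finger_gap: 0.0151
```

Call:
{"fn": "carry_out", "kwargs": {"plan": [{"claw": 0,"x": 0,"y": -0.04,"z": 0,"twist": 0},{"claw": 0,"x": 0,"y": -0.04,"z": 0,"twist": 0},{"claw": 0,"x": 0,"y": -0.04,"z": 0,"twist": 0},{"claw": 0,"x": 0,"y": -0.02,"z": 0,"twist": 0},{"claw": 0,"x": 0,"y": 0,"z": 0,"twist": 0}]}}

```text
clock: 31.42
eef_pos: [0.5472, 0.0523, 0.1596]
tool_rot: [0.682, 0.731, -0.0, -0.0]
contact_force: [-0.4, 0.2, -1.9]
finger_gap: 0.0149
```

Call:
{"fn": "carry_out", "kwargs": {"plan": [{"claw": 0,"x": 0,"y": 0,"z": -0.3,"twist": 0},{"claw": 0,"x": 0,"y": 0,"z": -0.3,"twist": 0},{"claw": 0,"x": 0,"y": 0.22,"z": 0,"twist": 0},{"claw": 0,"x": 0,"y": 0.22,"z": 0,"twist": 0},{"claw": 0,"x": 0,"y": 0,"z": 0,"twist": 0}]}}

```text
clock: 31.83
eef_pos: [0.5616, 0.0533, 0.1776]
tool_rot: [0.682, 0.731, 0.0, 0.0]
contact_force: [-0.3, 0.5, -1.2]
finger_gap: 0.0151
```

```bash
python3 -c "
from h import *
settle('wrist','w20',1);st();crop('w20',(170,130,350,280),4.4,2)"
```

```text
t 31.93 p [0.5606 0.0532 0.177 ] yaw 4.0 F [-0.31 -0.45 -1.18] gap 0.0147 q [ 0.03  0.38  1.55 -0.    1.22 -0.04] tilt [-9.e-04 -0.e+00 -1.e+00]
```

View pics/w20c.png

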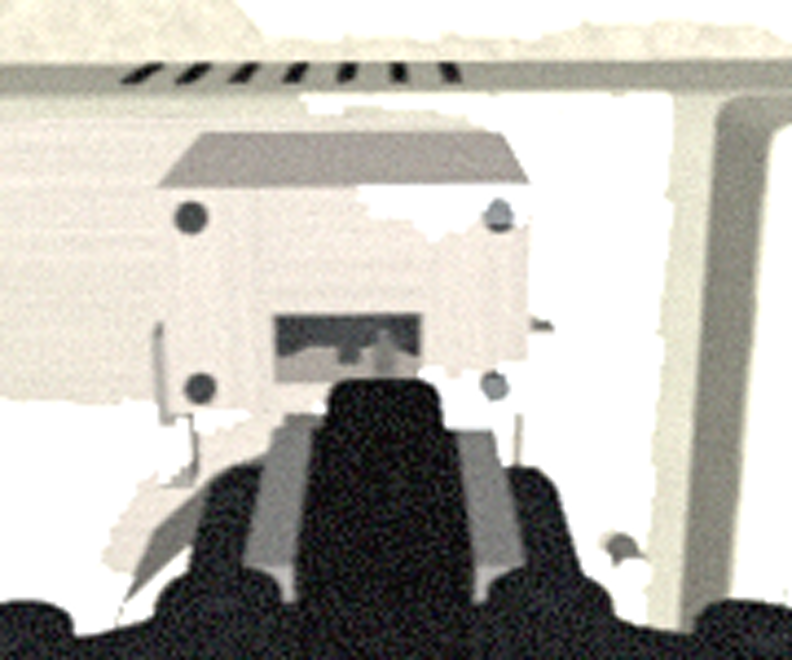

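Two clicks back are done, and the shoe is a little closer to the housing again. Third click back.

Call:
{"fn": "carry_out", "kwargs": {"plan": [{"claw": 0,"x": 0,"y": 0,"z": 0.2,"twist": 0},{"claw": 0,"x": 0,"y": 0,"z": 0.2,"twist": 0},{"claw": 0,"x": 0,"y": 0,"z": 0.1,"twist": 0},{"claw": 0,"x": 0,"y": 0,"z": 0.1,"twist": 0},{"claw": 0,"x": 0,"y": 0,"z": 0,"twist": 0}]}}

```text
clock: 32.35
eef_pos: [0.5602, 0.0532, 0.1587]
tool_rot: [0.682, 0.731, -0.0, -0.0]
contact_force: [-0.1, 0.1, -0.7]
finger_gap: 0.0153
```

Call:
{"fn": "carry_out", "kwargs": {"plan": [{"claw": 0,"x": 0,"y": -0.04,"z": 0,"twist": 0},{"claw": 0,"x": 0,"y": -0.04,"z": 0,"twist": 0},{"claw": 0,"x": 0,"y": -0.04,"z": 0,"twist": 0},{"claw": 0,"x": 0,"y": -0.03,"z": 0,"twist": 0},{"claw": 0,"x": 0,"y": 0,"z": 0,"twist": 0}]}}

```text
clock: 32.77
eef_pos: [0.5561, 0.0529, 0.1598]
tool_rot: [0.682, 0.731, 0.0, 0.0]
contact_force: [2.3, -0.3, -1.7]
finger_gap: 0.0152
```

Call:
{"fn": "carry_out", "kwargs": {"plan": [{"claw": 0,"x": 0,"y": -0.04,"z": 0,"twist": 0},{"claw": 0,"x": 0,"y": -0.04,"z": 0,"twist": 0},{"claw": 0,"x": 0,"y": -0.04,"z": 0,"twist": 0},{"claw": 0,"x": 0,"y": -0.03,"z": 0,"twist": 0},{"claw": 0,"x": 0,"y": 0,"z": 0,"twist": 0}]}}

```text
clock: 33.18
eef_pos: [0.5512, 0.0526, 0.1595]
tool_rot: [0.682, 0.731, -0.0, -0.0]
contact_force: [-0.1, 1.0, -0.2]
finger_gap: 0.0147
```

Call:
{"fn": "carry_out", "kwargs": {"plan": [{"claw": 0,"x": 0,"y": -0.04,"z": 0,"twist": 0},{"claw": 0,"x": 0,"y": -0.04,"z": 0,"twist": 0},{"claw": 0,"x": 0,"y": -0.04,"z": 0,"twist": 0},{"claw": 0,"x": 0,"y": -0.02,"z": 0,"twist": 0},{"claw": 0,"x": 0,"y": 0,"z": 0,"twist": 0}]}}

```text
clock: 33.6
eef_pos: [0.5472, 0.0523, 0.1596]
tool_rot: [0.682, 0.731, -0.0, -0.0]
contact_force: [-0.3, 0.8, -1.0]
finger_gap: 0.015
```

Call:
{"fn": "carry_out", "kwargs": {"plan": [{"claw": 0,"x": 0,"y": 0,"z": -0.3,"twist": 0},{"claw": 0,"x": 0,"y": 0,"z": -0.3,"twist": 0},{"claw": 0,"x": 0,"y": 0,"z": -0.4,"twist": 0},{"claw": 0,"x": -0.3,"y": 0,"z": -0.4,"twist": 0},{"claw": 0,"x": -0.15,"y": 0,"z": -0.2,"twist": 0}]}}

```text
clock: 34.02
eef_pos: [0.5489, 0.0385, 0.2101]
tool_rot: [0.682, 0.731, 0.001, 0.001]
contact_force: [-0.4, -0.2, -1.9]
finger_gap: 0.0147
```

```bash
python3 -c "
from h import *
settle('wrist','w21',3);st();crop('w21',(170,80,350,230),4.4,1.6)
go([.5373,-.3294,.21],19.0)"
```

```text
t 34.22 p [0.5482 0.0389 0.2074] yaw 3.98 F [-0.08  0.35 -1.9 ] gap 0.0151 q [ 0.    0.32  1.55  0.    1.27 -0.07] tilt [-1.e-04  1.e-04 -1.e+00]
at [0.5482 0.0389 0.2074] yaw 3.98 rows 15 tw/row -0.2
{"x":-0.81,"y":-0.08,"z":-0.01,"twist":-0.20},{"x":-0.81,"y":-0.10,"z":-0.01,"twist":-0.20},{"x":-0.81,"y":-0.11,"z":-0.01,"twist":-0.20},{"x":-0.81,"y":-0.12,"z":-0.01,"twist":-0.20},{"x":-0.81,"y":-0.14,"z":-0.01,"twist":-0.20},
{"x":-0.80,"y":-0.15,"z":-0.01,"twist":-0.20},{"x":-0.80,"y":-0.17,"z":-0.01,"twist":-0.20},{"x":-0.80,"y":-0.18,"z":-0.01,"twist":-0.20},{"x":-0.80,"y":-0.19,"z":-0.01,"twist":-0.20},{"x":-0.79,"y":-0.21,"z":-0.01,"twist":-0.20},
{"x":-0.79,"y":-0.22,"z":-0.01,"twist":-0.20},{"x":-0.78,"y":-0.24,"z":-0.01,"twist":-0.20},{"x":-0.78,"y":-0.25,"z":-0.01,"twist":-0.20},{"x":-0.78,"y":-0.26,"z":-0.01,"twist":-0.20},{"x":-0.77,"y":-0.28,"z":-0.01,"twist":-0.20},
```

View pics/w21c.png

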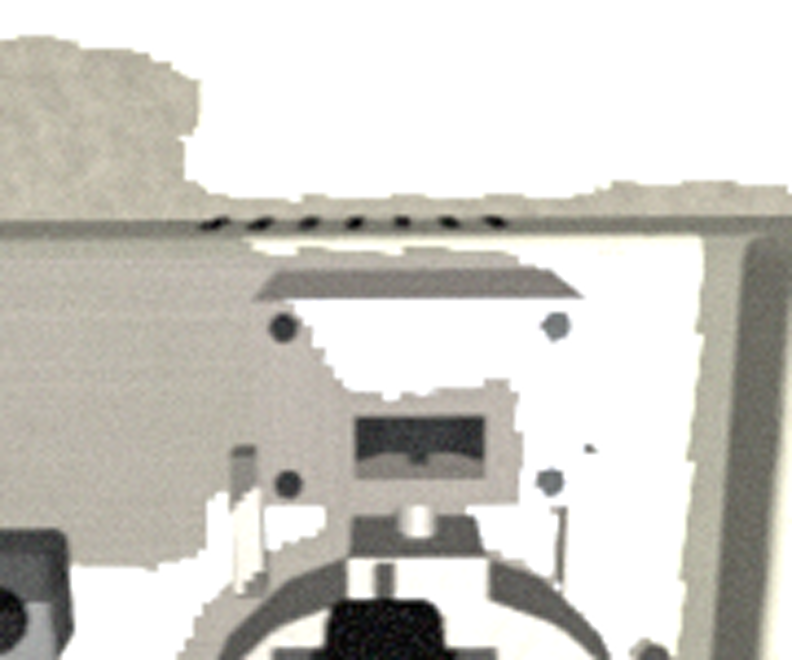

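The tooth is at slot centre and the shoe is back near its starting look. I'll compare the shoe edge with the start picture numerically.

```bash
python3 -c "
from h import *
# slot-bottom edge and shoe rear edge rows (subpixel) near slot centre
for f,c in(('w8',266),('w21',264)):
  g=cv2.cvtColor(cv2.imread(f'pics/{f}.png'),cv2.COLOR_BGR2GRAY).astype(float)
  for off in(-10,10):
    p=g[170:215,int(c+off)-2:int(c+off)+3].mean(1);print(f,off,p[:].round().astype(int).tolist())
  d=ld(f)
"
```

```text
w8 -10 [133, 111, 107, 110, 110, 111, 92, 41, 24, 25, 25, 28, 28, 27, 30, 49, 69, 76, 77, 76, 79, 99, 111, 111, 112, 110, 114, 131, 105, 65, 54, 54, 56, 53, 56, 55, 54, 54, 62, 76, 76, 76, 77, 77, 77]
w8 10 [111, 109, 109, 108, 111, 111, 83, 32, 28, 26, 28, 29, 29, 29, 32, 56, 74, 75, 76, 76, 78, 104, 112, 112, 112, 112, 115, 131, 124, 67, 53, 56, 56, 55, 54, 57, 55, 59, 94, 161, 164, 165, 163, 163, 163]
w21 -10 [106, 109, 110, 110, 82, 31, 29, 24, 30, 27, 30, 28, 29, 45, 68, 76, 76, 75, 80, 104, 111, 111, 111, 110, 109, 110, 106, 74, 56, 55, 55, 53, 55, 56, 53, 53, 77, 141, 126, 117, 116, 116, 117, 116, 117]
w21 10 [108, 110, 112, 108, 74, 32, 25, 29, 27, 27, 29, 29, 29, 59, 76, 76, 74, 77, 81, 109, 111, 112, 113, 111, 110, 121, 117, 68, 53, 55, 56, 55, 55, 55, 53, 54, 88, 165, 166, 164, 163, 163, 164, 161, 168]
```

The shoe is back at its start position within about 0.2 mm, where one click would be 0.75 mm. That fits three clicks forward and three back. Returning to the stand.

Call:
{"fn": "carry_out", "kwargs": {"plan": [{"claw": 0,"x": -0.6,"y": -0.06,"z": 0,"twist": -0.2},{"claw": 0,"x": -0.81,"y": -0.1,"z": 0,"twist": -0.2},{"claw": 0,"x": -0.81,"y": -0.11,"z": 0,"twist": -0.2},{"claw": 0,"x": -0.81,"y": -0.12,"z": 0,"twist": -0.2},{"claw": 0,"x": -0.81,"y": -0.14,"z": 0,"twist": -0.2}]}}

```text
clock: 34.63
eef_pos: [0.5444, -0.0781, 0.2068]
tool_rot: [0.649, 0.761, -0.0, -0.001]
contact_force: [0.3, 0.7, -1.2]
finger_gap: 0.0148
```

Call:
{"fn": "carry_out", "kwargs": {"plan": [{"claw": 0,"x": -0.8,"y": -0.15,"z": 0,"twist": -0.2},{"claw": 0,"x": -0.8,"y": -0.17,"z": 0,"twist": -0.2},{"claw": 0,"x": -0.8,"y": -0.18,"z": 0,"twist": -0.2},{"claw": 0,"x": -0.8,"y": -0.19,"z": 0,"twist": -0.2},{"claw": 0,"x": -0.79,"y": -0.21,"z": 0,"twist": -0.2}]}}

```text
clock: 35.05
eef_pos: [0.5408, -0.2009, 0.2067]
tool_rot: [0.615, 0.788, -0.0, -0.001]
contact_force: [1.4, 0.4, -2.1]
finger_gap: 0.0152
```

Call:
{"fn": "carry_out", "kwargs": {"plan": [{"claw": 0,"x": -0.79,"y": -0.22,"z": 0,"twist": -0.2},{"claw": 0,"x": -0.78,"y": -0.24,"z": 0,"twist": -0.2},{"claw": 0,"x": -0.78,"y": -0.25,"z": 0,"twist": -0.2},{"claw": 0,"x": -0.78,"y": -0.26,"z": 0,"twist": -0.2},{"claw": 0,"x": -0.7,"y": -0.26,"z": 0,"twist": -0.2}]}}

```text
clock: 35.47
eef_pos: [0.537, -0.3218, 0.2066]
tool_rot: [0.58, 0.814, -0.0, -0.001]
contact_force: [-0.2, -0.0, -1.0]
finger_gap: 0.0148
```

```bash
python3 -c "
from h import *
settle('wrist','w22',3);st();crop('w22',(120,130,400,340),2.8,2.2);go([.5375,-.3296,.13],19.0)"
```

```text
t 35.67 p [ 0.537  -0.3206  0.2065] yaw 18.96 F [ 0.8   0.35 -1.47] gap 0.015 q [-0.6   0.49  1.32  0.    1.34 -0.93] tilt [-0.0013  0.0011 -1.    ]
at [ 0.537  -0.3206  0.2065] yaw 18.96 rows 5 tw/row -0.002
{"x":-0.06,"y":-0.02,"z":0.51,"twist":-0.00},{"x":-0.06,"y":-0.02,"z":0.51,"twist":-0.00},{"x":-0.06,"y":-0.02,"z":0.51,"twist":-0.00},{"x":-0.06,"y":-0.02,"z":0.51,"twist":-0.00},{"x":-0.06,"y":-0.02,"z":0.51,"twist":-0.00},
```

View pics/w22c.png

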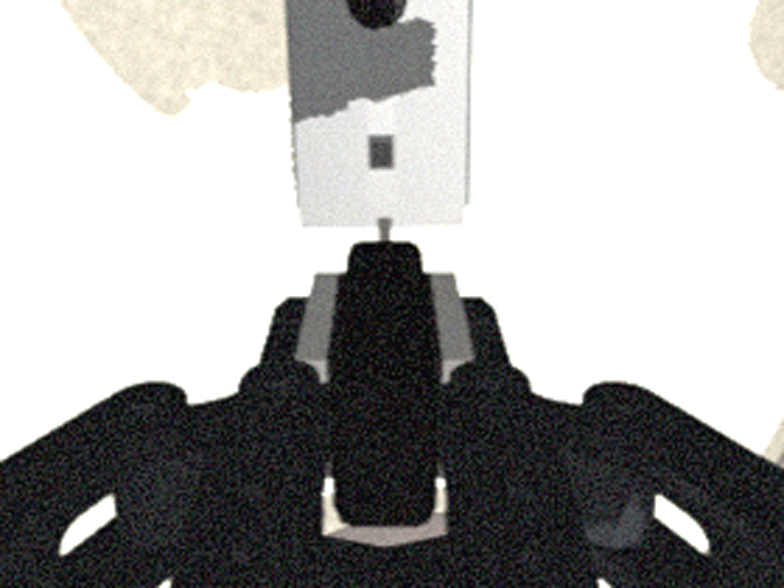

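The hole is visible at (381,152) and unobstructed. The blade is at column 385. I'm moving above the hole and partway down.

Call:
{"fn": "carry_out", "kwargs": {"plan": [{"claw": 0,"x": -0.15,"y": -0.04,"z": 0.7,"twist": 0},{"claw": 0,"x": -0.14,"y": -0.03,"z": 0.8,"twist": 0},{"claw": 0,"x": 0,"y": 0,"z": 0.8,"twist": 0},{"claw": 0,"x": 0,"y": 0,"z": 0.6,"twist": 0},{"claw": 0,"x": 0,"y": 0,"z": 0,"twist": 0}]}}

```text
clock: 36.08
eef_pos: [0.5369, -0.3275, 0.1163]
tool_rot: [0.58, 0.814, 0.0, -0.003]
contact_force: [-0.7, -0.4, -2.2]
finger_gap: 0.015
```

```bash
python3 -c "
from h import *
settle('wrist','w23',2);st();crop('w23',(120,130,400,340),2.8,2.2);d=ld('w22');print(onz(d,*uc((120,130,400,340),2.8,381,152),.05));go([.5377,-.3296,.10],19.0)"
```

```text
t 36.23 p [ 0.5387 -0.3293  0.1219] yaw 19.05 F [ 1.06 -0.14 -0.77] gap 0.015 q [-0.61  0.58  1.38  0.    1.18 -0.94] tilt [ 1.1e-03 -7.0e-04 -1.0e+00]
[ 0.53730543 -0.32935489  0.05      ]
at [ 0.5387 -0.3293  0.1219] yaw 19.05 rows 5 tw/row 0.002
{"x":0.00,"y":-0.01,"z":0.15,"twist":0.00},{"x":0.00,"y":-0.01,"z":0.15,"twist":0.00},{"x":0.00,"y":-0.01,"z":0.15,"twist":0.00},{"x":0.00,"y":-0.01,"z":0.15,"twist":0.00},{"x":0.00,"y":-0.01,"z":0.15,"twist":0.00},
```

View pics/w23c.png

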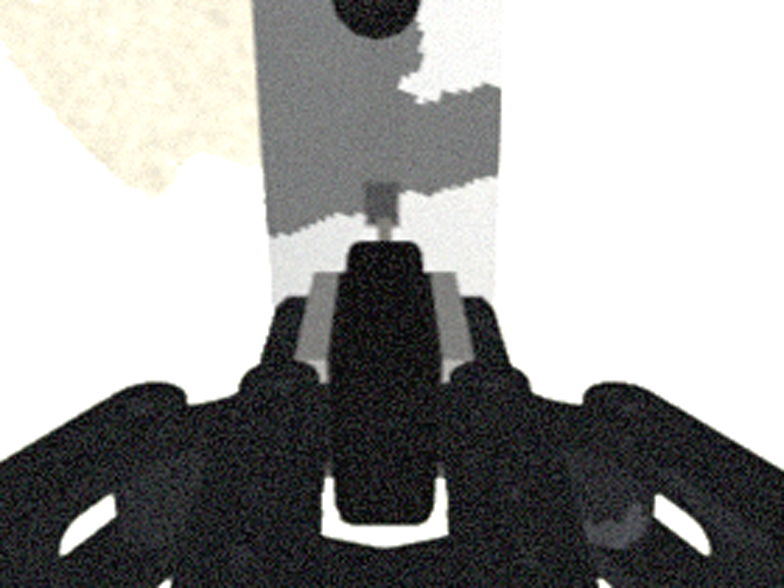

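The blade is at column 385 and the hole centre at 382, so I'll correct by about 0.8 mm and lower slowly.

Call:
{"fn": "carry_out", "kwargs": {"plan": [{"claw": 0,"x": 0,"y": -0.03,"z": 0.2,"twist": 0},{"claw": 0,"x": 0,"y": 0,"z": 0.2,"twist": 0},{"claw": 0,"x": 0,"y": 0,"z": 0.15,"twist": 0},{"claw": 0,"x": 0,"y": 0,"z": 0,"twist": 0},{"claw": 0,"x": 0,"y": 0,"z": 0,"twist": 0}]}}

```text
clock: 36.65
eef_pos: [0.5371, -0.3299, 0.1038]
tool_rot: [0.581, 0.814, -0.0, -0.0]
contact_force: [0.8, -0.1, -0.2]
finger_gap: 0.0146
```

```bash
python3 -c "
from h import *
settle('wrist','w24',1);st();crop('w24',(190,150,330,255),5.6,2.2)"
```

```text
t 36.75 p [ 0.5373 -0.3301  0.1043] yaw 19.0 F [ 0.65 -0.63 -1.01] gap 0.015 q [-0.61  0.6   1.4   0.    1.14 -0.94] tilt [ 3.e-04 -2.e-04 -1.e+00]
```

View pics/w24c.png

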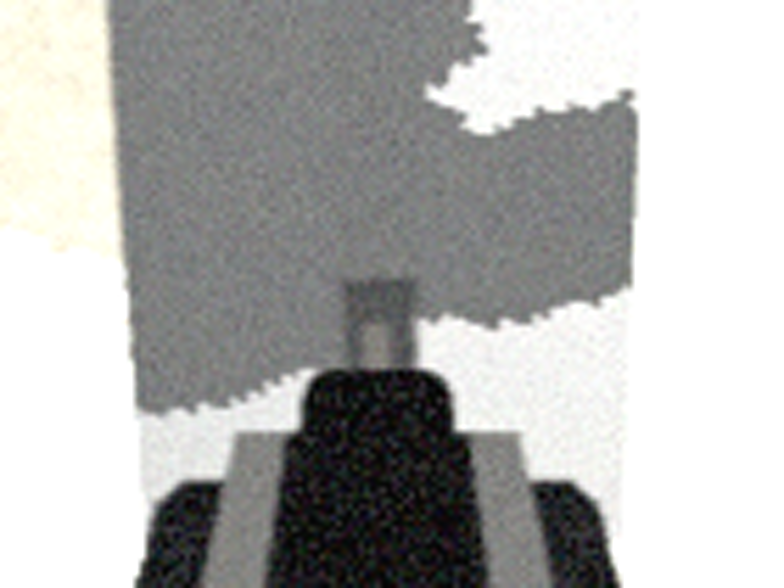

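The blade is centred in the hole's mouth. Lowering in.

Call:
{"fn": "carry_out", "kwargs": {"plan": [{"claw": 0,"x": 0.01,"y": 0,"z": 0.25,"twist": 0},{"claw": 0,"x": 0,"y": 0,"z": 0.25,"twist": 0},{"claw": 0,"x": 0,"y": 0,"z": 0.25,"twist": 0},{"claw": 0,"x": 0,"y": 0,"z": 0.2,"twist": 0},{"claw": 0,"x": 0,"y": 0,"z": 0,"twist": 0}]}}

```text
clock: 37.17
eef_pos: [0.5365, -0.3292, 0.0736]
tool_rot: [0.581, 0.814, -0.0, -0.001]
contact_force: [0.1, -0.0, -1.4]
finger_gap: 0.0152
```

Call:
{"fn": "carry_out", "kwargs": {"plan": [{"claw": 0,"x": 0,"y": 0,"z": 0.15,"twist": 0},{"claw": 0,"x": 0,"y": 0,"z": 0.12,"twist": 0},{"claw": 0,"x": 0,"y": 0,"z": 0.1,"twist": 0},{"claw": 0,"x": 0,"y": 0,"z": 0,"twist": 0},{"claw": 0,"x": 0,"y": 0,"z": 0,"twist": 0}]}}

```text
clock: 37.58
eef_pos: [0.5371, -0.3297, 0.0644]
tool_rot: [0.581, 0.814, -0.0, -0.0]
contact_force: [-0.1, 0.2, -0.2]
finger_gap: 0.015
```

```bash
python3 -c "
from h import *
st()"
```

```text
t 37.58 p [ 0.5371 -0.3297  0.0644] yaw 19.01 F [-0.11  0.25 -0.24] gap 0.015 q [-0.61  0.65  1.42 -0.    1.07 -0.94] tilt [-1.e-04  0.e+00 -1.e+00]
```

Call:
{"fn": "carry_out", "kwargs": {"plan": [{"claw": 0,"x": 0,"y": 0,"z": 0.04,"twist": 0},{"claw": 0,"x": 0,"y": 0,"z": 0.04,"twist": 0},{"claw": 0,"x": 0,"y": 0,"z": 0.03,"twist": 0},{"claw": 0,"x": 0,"y": 0,"z": 0,"twist": 0},{"claw": 0,"x": 0,"y": 0,"z": 0,"twist": 0}]}}

```text
clock: 38.0
eef_pos: [0.5371, -0.3297, 0.0611]
tool_rot: [0.581, 0.814, -0.0, -0.0]
contact_force: [0.2, -0.1, -2.2]
finger_gap: 0.015
```

Call:
{"fn": "carry_out", "kwargs": {"plan": [{"claw": 0,"x": 0,"y": 0,"z": 0.02,"twist": 0},{"claw": 0,"x": 0,"y": 0,"z": 0.02,"twist": 0},{"claw": 0,"x": 0,"y": 0,"z": 0,"twist": 0},{"claw": 0,"x": 0,"y": 0,"z": 0,"twist": 0},{"claw": 0,"x": 0,"y": 0,"z": 0,"twist": 0}]}}

```text
clock: 38.42
eef_pos: [0.5372, -0.3297, 0.06]
tool_rot: [0.581, 0.814, -0.0, 0.0]
contact_force: [0.4, 0.6, -1.4]
finger_gap: 0.0152
```

Call:
{"fn": "carry_out", "kwargs": {"plan": [{"claw": 0,"x": 0,"y": 0,"z": 0.02,"twist": 0},{"claw": 0,"x": 0,"y": 0,"z": 0.01,"twist": 0},{"claw": 0,"x": 0,"y": 0,"z": 0,"twist": 0},{"claw": 0,"x": 0,"y": 0,"z": 0,"twist": 0},{"claw": 0,"x": 0,"y": 0,"z": 0,"twist": 0}]}}

```text
clock: 38.83
eef_pos: [0.5372, -0.3297, 0.0598]
tool_rot: [0.581, 0.814, -0.0, 0.0]
contact_force: [-3.6, 1.7, 5.3]
finger_gap: 0.0151
```

```bash
python3 -c "
from h import *
st();snap('wrist','w25');st();crop('w25',(190,150,330,255),5.6,2.2)"
```

```text
t 38.83 p [ 0.5372 -0.3297  0.0598] yaw 19.01 F [-3.61  1.66  5.33] gap 0.0151 q [-0.61  0.65  1.42 -0.    1.06 -0.94] tilt [ 3.e-04 -3.e-04 -1.e+00]
t 38.88 p [ 0.5372 -0.3297  0.0598] yaw 19.01 F [-3.32  2.05  5.79] gap 0.0152 q [-0.61  0.65  1.42 -0.    1.06 -0.94] tilt [ 3.e-04 -3.e-04 -1.e+00]
```

View pics/w25c.png

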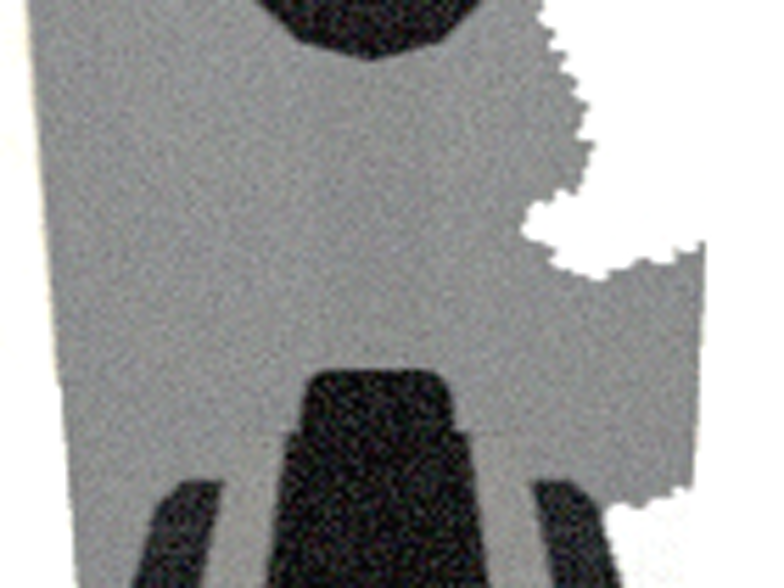

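The tool is seated with 5 N of upward contact at the same TCP height, 0.0598, as when gripped. Releasing gently.

Call:
{"fn": "carry_out", "kwargs": {"plan": [{"claw": 0,"x": 0,"y": 0,"z": 0,"twist": 0},{"claw": 0,"x": 0,"y": 0,"z": 0,"twist": 0},{"claw": 0.3,"x": 0,"y": 0,"z": 0,"twist": 0},{"claw": 0.5,"x": 0,"y": 0,"z": 0,"twist": 0},{"claw": 0.7,"x": 0,"y": 0,"z": 0,"twist": 0}], "newtons": 20}}

```text
clock: 39.3
eef_pos: [0.5372, -0.3297, 0.0591]
tool_rot: [0.581, 0.814, -0.0, 0.0]
contact_force: [-0.5, -0.2, 1.2]
finger_gap: 0.0485
```

Call:
{"fn": "carry_out", "kwargs": {"plan": [{"claw": 0.8,"x": 0,"y": 0,"z": 0,"twist": 0},{"claw": 0.8,"x": 0,"y": 0,"z": 0,"twist": 0},{"claw": 0.8,"x": 0,"y": 0,"z": 0,"twist": 0},{"claw": 0.8,"x": 0,"y": 0,"z": 0,"twist": 0},{"claw": 0.8,"x": 0,"y": 0,"z": -0.3,"twist": 0}]}}

```text
clock: 39.72
eef_pos: [0.5365, -0.3292, 0.0667]
tool_rot: [0.581, 0.814, -0.0, -0.001]
contact_force: [-0.2, 0.7, -0.1]
finger_gap: 0.0683
```

Call:
{"fn": "carry_out", "kwargs": {"plan": [{"claw": 0.8,"x": 0,"y": 0,"z": -0.7,"twist": 0},{"claw": 0.8,"x": 0,"y": 0,"z": -0.9,"twist": 0},{"claw": 0.8,"x": 0,"y": 0,"z": -0.9,"twist": 0},{"claw": 0.8,"x": 0,"y": 0,"z": -0.9,"twist": 0},{"claw": 0.8,"x": 0,"y": 0,"z": -0.6,"twist": 0}]}}

```text
clock: 40.13
eef_pos: [0.5375, -0.33, 0.1918]
tool_rot: [0.581, 0.814, -0.0, 0.002]
contact_force: [-0.1, -0.5, -0.3]
finger_gap: 0.0679
```

```bash
python3 -c "
from h import *
settle('wrist','w26',3);snap('scene','s26');st();crop('w26',(120,130,400,340),2.8,2.2);crop('s26',(130,130,330,280),4,1.8)"
```

```text
t 40.38 p [ 0.5369 -0.3295  0.1875] yaw 19.01 F [-0.63  1.   -1.47] gap 0.0683 q [-0.61  0.51  1.33 -0.    1.3  -0.94] tilt [-8.e-04  6.e-04 -1.e+00]
```

View pics/w26c.png

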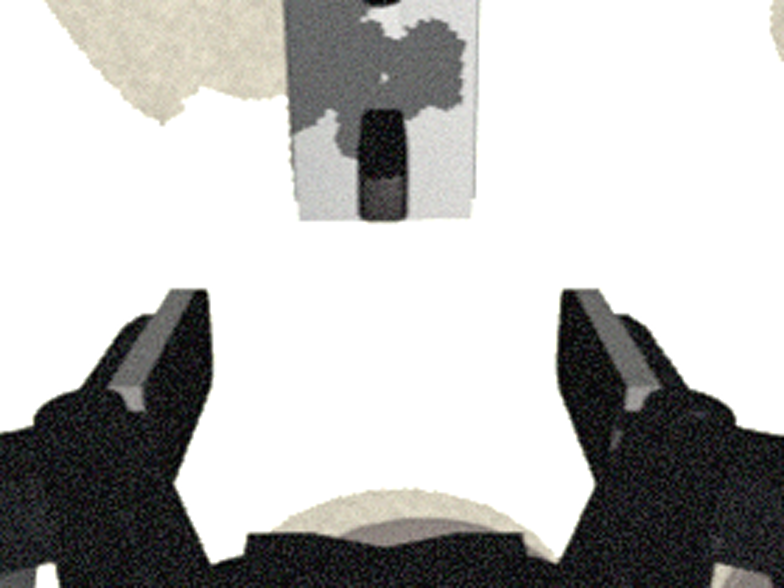

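View pics/s26c.png

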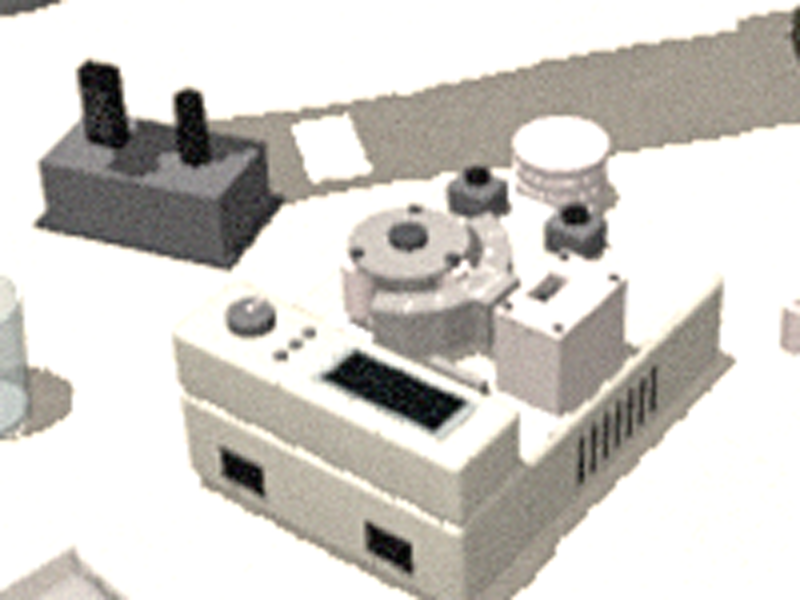

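The tool stands upright in its hole, the hex driver is untouched, and the pump and other things are as at the start. The gripper is well clear, so I'm handing in.

```bash
python3 -c "
from h import *
st();print(manip.sign_off())"
```

```text
t 40.38 p [ 0.5369 -0.3295  0.1875] yaw 19.01 F [-0.63  1.   -1.47] gap 0.0683 q [-0.61  0.51  1.33 -0.    1.3  -0.94] tilt [-8.e-04  6.e-04 -1.e+00]
the job is handed in; nothing more can be done
None
```

The shoe is set and the job is handed in at 40.4 s, with the tool back in its stand.

- **Tightening:** I made three full clicks towards the console, and the force was gone at the end of each. The fourth stroke went firm about a quarter of a tooth in. The push climbed to about 7–8 N and stayed there, where earlier strokes had shown about 1 N at that point. Most force I read was about 8.5 N. When let go, the wheel sprang back to its click.
- **Backing off:** I then made three clicks back. The tooth stood at slot centre after each one. At the end the shoe was within about 0.2 mm of where it started, which fits three clicks forward and three back.
- **Tool:** It went back into its hole and seated at the same gripper height as when I picked it up (59.8 mm). The last pictures show it upright, the hex driver still standing, and nothing in view moved.

**Checks that fell short:**
- The roller gap was not measured directly, because the arm blocked the top view while I worked.
- Camera heights for the slot came out about 3 mm higher than the stated 124 mm. I used the stated height, and it worked.
- Blade length below the gripper read about 43 mm from the picture and 46 mm from the seated pose. I used the seated pose.
- My first batch of moves to the stand was refused because rows lacked keys. Nothing moved.

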